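# Lay the next running-bond course of ferrite bars on a charging pad

## Robot

A 6-joint arm with a two-finger parallel gripper is mounted at the origin on the work surface. World frame = base frame: x ahead of the robot, y to its left, z up, the work surface at z = 0. Lengths are in m, angles in rad, forces in N, time in s.
With the tool pointing down it reaches from about 0.25 to 0.725 m from the base axis. Payload 4 kg.
Tool frame: the origin (TCP) lies midway between the tips of the shut fingers; the grasp point (between the pads) lies 19 mm behind it; z points along the fingers, y is the line along which they close (so a half turn about z gives the same grasp; the last joint's range is limited). The gripper opens to 85 mm and grips with 20 to 120 N. Pads are 22 mm wide; open, the fingers measure 114 mm over their backs; the gripper's body (76 mm by 85 mm) begins 54 mm behind the grasp point. The pads swing forward as they close: fully open they stand 13 mm farther back than shut.
Start: joints at [1.15, 0.241, 0.005, 1.335, 0, 1.571], TCP at [0.204, 0.456, 0.211] pointing down, gripper open.
Joint ranges: [-2.72, 2.72], [-1.05, 1.87], [-1.09, 1.28], [-1.99, 2.15], [-1.42, 1.44], [-3.14, 3.14]. Speed limits (rad/s): [2.79, 2.79, 3.14, 3.14, 3.14, 3.14].

## Interface

Orientations are given as a unit quaternion [x, y, z, w].
In Python, from workcell import bot gives the robot as it stands.
- The arm moves only by the tool move_arm, never from a script. Its argument "motion" is a list of rows, each an object of numbers: "x", "y", "z": the shift along the tool's x, y, z in cm; "yaw": the turn about the tool's z in degrees. A call has 1 to 20 rows; each row is the pose to reach, as a shift and turn from the pose commanded when the call began, along the tool's axes at that moment; what a row does not reach only later rows make up. A row lasts 1/8 s, in which the tool goes at most 62.5 mm and 10.7 degrees, less where a joint would pass 70% of its speed; a pose out of reach is approached as far as the arm can. A call with a gripper value outside its range is refused whole. "gripper" is the opening, from -1 (shut) to 1 (fully open), set as the call begins (left out, the last holds). The fingers move at their own pace and stop on an object; the grip force is fixed at half the most. Time passes only in rows, so rows that repeat a pose let the fingers close. It gives the time, the measured TCP pose, the force, the opening and the grip force at its end, in the units of the state.
- bot.get_obs(): the state, without advancing time (a new reading comes with each control period).
- bot.camera(name): name is "side" or "top" or "wrist"; returns the picture (480x640x3 uint8, blue, green, red); there is no depth.
- bot.camera_model(name): a dict with "K" (3x3 intrinsics, pixels), "world_from_camera" (4x4, takes a point from camera to world coordinates). Camera axes: x right, y down, z forward; pixel columns grow to the right and rows downward; lengths in m; the calibration is good to about 2 mm. The wrist camera is an equidistant fisheye: a pixel r from the principal point sees the ray r / f radians off the axis. A picture is of the moment at which its call begins: read the wrist's pose just before it. camera_model takes no time and is no camera call; for the wrist camera it gives the pose at the moment of the call.
- bot.job_done(): hands the job in; it is judged then, once.
Trained networks look in the newest picture that a camera, given by its name, has taken for a name from the list of things; names that differ only in an ending like _2 or _b are one class to them, and where a whole thing is asked for, a point or a joint stands for the part that bears it (a point fixed in the world has none). Each returns a list of dicts, best first, with "score" (0 to 1); they miss things now and then, are a little off and sometimes report something else, mostly with a low value. They report only what shows in the picture. A call takes as long as a camera call. They do not tell look-alikes from the thing itself.
- bot.cut_out(camera, name): "mask" (480x640 bool, what is visible of it) and "centre" ([row, column] in pixels, amid what is visible of it).
The state is a dict: "clock": time; "joint_pos": joint angles; "joint_vel": joint speeds; "tau": joint torques, N m; "eef_pos": TCP position; "tool_rot": TCP orientation; "ft_force": force on the tool from outside, world axes, zero at the start; "ft_torque": the same for the moment, N m; "grip_width": finger opening in m; "grasp_force": force on a finger pad.
Only numpy, scipy, OpenCV 4.12 (cv2) and the standard library are available. Lean on these libraries where they do the work, as an engineer would, in place of code of your own. Each camera call takes 0.05 s, during which the arm holds its last target. There are 200 camera calls.

## Task

Lay the third course of ferrite on the charging pad in the bonding jig, using the loose full bar and the loose half bar: carry on the running bond, so that the joint between the two falls half a bar away from the joint in the course just before it. Close the course up tight: both bars flat on the carrier and hard against the second course all along, butted end to end, and the one at the end fence hard against that fence. Ferrite chips, so set the bars down and do not drop them, and leave the other loose things on the bench where they are.

Things in the scene. Friction and masses are not known exactly. Their poses are not given: they have to be found in the camera images.
- jig: fixed bonding jig: flat aluminium plate under a beige carrier sheet, with two steel fences at right angles, a long one on the far side and an end fence on the left; front and right are open. Origin at bench level under the corner where the fence faces meet; +x across the courses to the long fence, +y along them to the end fence (its face is y = 0), z up. Yaw varies by 0.25 rad either way
- carrier (a point): on the carrier's upper face, 13 mm above the bench, in the jig's frame at x = -70 mm, y = -69.75 mm: the middle of the place for the third course; axes as the jig. Courses are 28 mm wide, side by side, all 139.5 mm long from the end fence. Flat carrier goes on 97 mm to -x and 135 mm to -y of this point; 8 to 10 mm of plate, 3 mm lower, lie beyond
- end_fence (a point): top of the end fence, 22 mm above the bench, on its face (y = 0 in the jig), level with the third course's middle line (x = -70 mm); axes as the jig. Fences are 16 mm wide with tops 9 mm above the carrier; the end fence runs from x = 0 to -160 mm in the jig
- course_a: one of two bonded courses, immovable: dark grey ferrite strip 28 x 139.5 x 16 mm, its FULL bar (93 mm) at the end-fence (+y) side, its HALF bar (46.5 mm) at the open (-y) side. Origin under its middle, on the carrier; axes as the jig. It is either the first course (at the long fence, x = -14 mm in the jig) or the second (x = -42 mm), which the new course is laid against
- course_b: the other bonded course, same size, in the other of these two places: its HALF bar at the end-fence (+y) side, its FULL bar at the open (-y) side. Origin and axes as course_a
- full_bar_mid (a point): middle (half-way up) of the loose full ferrite bar, dark grey block 28 x 93 x 16 mm (x, y, z: its y axis runs along its length), about 0.2 kg, lying flat on the bench at the right, turned up to 0.6 rad. Either side or end may go against the rest. Slides on the carrier when pushed
- half_bar_mid (a point): middle (half-way up) of the loose half bar, dark grey ferrite block 28 x 46.5 x 16 mm (x, y, z: its y axis runs along its length), about 0.1 kg, lying flat on the bench at the right, turned up to 0.6 rad. Slides on the carrier when pushed
- e_core_mid (a point): middle of a loose E-shaped ferrite core, same dark grey, 33 x 65 x 27 mm, lying among the bars; not used, leave it.
- toroid_mid (a point): middle of a loose grey ring core, 62 mm across, 15 mm high; leave it.
- tape_mid (a point): middle of a loose amber tape roll, 88 mm across, 19 mm high, lying flat; leave it.
- bottle_mid (a point): point 50 mm up on the axis of a loose small white bottle with a blue cap, 54 mm across, 115 mm tall; leave it.
- driver_board_mid (a point): middle of a small loose green circuit board, 62 x 48 mm, parts up to 17 mm high; leave it.
- solder_spool_mid (a point): middle of a loose metal spool, 54 mm across, 45 mm high; leave it.
- screwdriver_mid (a point): 12 mm up inside a loose screwdriver, about 0.2 m long, lying far to the left along x; leave it.
There are look-alikes about, which are no part of the job. Leave any red or turquoise look-alike of the part that bears full_bar_mid alone. What is shaped like the part that bears half_bar_mid but orange is not meant.

How it is judged:
At the end, for the whole second after the job is handed in: Both bars rest flat on the carrier as the third course, in the order opposite to the second: each within 2.5 mm of touching the second course and within 0.03 rad of parallel, at most 2 mm open between them, and the one at the end fence within 2.5 mm of it (x of full_bar_mid in the frame of jig between -0.0725 and -0.067 m and z of full_bar_mid in the frame of jig between 0.0185 and 0.0235 m and angle between the y axis of each of full_bar_mid, half_bar_mid and the y axis of jig, either way round below 0.03 rad and angle between each of full_bar_mid, half_bar_mid's own z axis and vertical below 0.04 rad and linear speed of each of full_bar, half_bar below 0.005 m/s and x of half_bar_mid in the frame of jig between -0.0725 and -0.067 m and z of half_bar_mid in the frame of jig between 0.0185 and 0.0235 m and distance between full_bar_mid and half_bar_mid below 0.072 m and ((x of course_a in the frame of jig below -0.028 m and y of half_bar_mid in the frame of jig between -0.02575 and -0.0215 m and y of full_bar_mid in the frame of jig between -0.0975 and -0.091 m) or (x of course_b in the frame of jig below -0.028 m and y of full_bar_mid in the frame of jig between -0.049 and -0.0445 m and y of half_bar_mid in the frame of jig between -0.12075 and -0.114 m))).
It fails at once if another loose thing on the bench is shifted by more than 15 mm (distance of any of e_core_mid, toroid_mid, tape_mid, bottle_mid, driver_board_mid, solder_spool_mid, screwdriver_mid from where it was at the start of the episode above 0.015 m).
It fails at once if a bar is dropped (moves free of the fingers at over 0.6 m/s, a fall of about 2 cm) ((linear speed of full_bar above 0.6 m/s and contact force between full_bar and the fingers below 0.1 N) or (linear speed of half_bar above 0.6 m/s and contact force between half_bar and the fingers below 0.1 N)).
It also fails if it takes over 72 s, if anything falls off the work surface, if the arm or the gripper's body presses on something with over 40 N, if the wrist force passes 120 N, or if a joint passes its speed limit or range.

## Working session

There is one attempt and no reset: what is moved stays moved. The work goes in short steps, Python scripts to look and compute and a tool call to move; the robot and the scene stay as the last step left them, time stands still between calls to the robot, and variables do not carry over. Pictures are saved under pics/ and viewed, at most 10 in all, crops included, and the job is handed in when it is done.

Besides the shell and the picture viewer there is one more tool, called after "Call:" as name(argument=value, ...), one argument or row to a line, values as JSON. move_arm: Moves the arm, as the interface text tells. Its arguments: {"type":"object","properties":{"motion":{"type":"array"},"gripper":{"type":"number"}},"required":["motion"]}

```bash
mkdir -p pics; ls; cat > h.py <<'E'
import numpy as np, cv2
from workcell import bot
def ray(name,px,M=None):
    M=M or bot.camera_model(name);K=np.array(M["K"]);T=np.array(M["world_from_camera"])
    x=(px[0]-K[0,2])/K[0,0];y=(px[1]-K[1,2])/K[1,1]
    if name=="wrist":
        r=np.hypot(x,y)+1e-12;d=np.array([np.sin(r)*x/r,np.sin(r)*y/r,np.cos(r)])
    else: d=np.array([x,y,1.])
    d=T[:3,:3]@d;return T[:3,3],d/np.linalg.norm(d)
def at(name,px,z,M=None):
    o,d=ray(name,px,M);return o+d*(z-o[2])/d[2]
def proj(name,P,M=None):
    M=M or bot.camera_model(name);K=np.array(M["K"]);T=np.linalg.inv(np.array(M["world_from_camera"]))
    p=T[:3,:3]@np.array(P)+T[:3,3]
    if name=="wrist":
        r=np.hypot(p[0],p[1])+1e-12;t=np.arctan2(r,p[2]);x,y=t*p[0]/r,t*p[1]/r
    else:x,y=p[0]/p[2],p[1]/p[2]
    return np.array([K[0,0]*x+K[0,2],K[1,1]*y+K[1,2]])
E
python3 - <<'E'
from h import *
o=bot.get_obs();print(o["clock"],o["eef_pos"],o["tool_rot"])
for c in("top","side","wrist"):
    cv2.imwrite(f"pics/{c}0.png",bot.camera(c));print(c,bot.camera_model(c))
for n in("full_bar_mid","half_bar_mid","course_a","course_b","jig","e_core_mid","toroid_mid","tape_mid"):
    for c in("top","side"):
        for d in bot.cut_out(c,n)[:3]:
            m=d["mask"];r=cv2.minAreaRect(np.argwhere(m)[:,::-1].astype(np.float32));print(n,c,round(d["score"],2),np.round(d["centre"]),m.sum(),np.round(r[1]),r[2])
E
```

```text
pics
0.0 [0.20396981 0.45574873 0.20960376] [ 2.08844372e-01  9.77948318e-01 -1.03454893e-03 -2.12927991e-04]
top {'K': array([[537.70435891,   0.        , 323.88276506],
       [  0.        , 537.70435891, 248.11836017],
       [  0.        ,   0.        ,   1.        ]]), 'world_from_camera': array([[-0.01101165, -0.99278343,  0.11941447,  0.40039345],
       [-0.99968891,  0.01360283,  0.0209057 ,  0.02105769],
       [-0.02237921, -0.11914711, -0.99262437,  1.41237509],
       [ 0.        ,  0.        ,  0.        ,  1.        ]])}
side {'K': array([[528.81146446,   0.        , 323.16331484],
       [  0.        , 528.81146446, 234.95570188],
       [  0.        ,   0.        ,   1.        ]]), 'world_from_camera': array([[ 0.89635883, -0.30879728,  0.31809603,  0.15637559],
       [-0.44294478, -0.65368637,  0.61359111, -0.67726753],
       [ 0.01845978, -0.69089678, -0.7227177 ,  0.90987937],
       [ 0.        ,  0.        ,  0.        ,  1.        ]])}
wrist {'K': array([[371.64829954,   0.        , 318.96504097],
       [  0.        , 371.64829954, 241.64511308],
       [  0
[... 1591 characters left out ...]
611328
course_b side 0.74 [184. 334.] 537 [46. 12.] 47.48955535888672
jig top 0.77 [240. 278.] 5117 [73. 89.] 84.0684814453125
jig top 0.74 [303. 449.] 441 [38. 13.] 29.248823165893555
jig side 0.65 [208. 320.] 4624 [93. 77.] 53.13010025024414
e_core_mid top 0.8 [285. 399.] 291 [26. 14.] 73.3007583618164
e_core_mid side 0.96 [316. 336.] 658 [20. 36.] 52.4314079284668
e_core_mid side 0.19 [182. 334.] 523 [45. 12.] 46.33222579956055
toroid_mid side 0.55 [264. 421.] 425 [23. 27.] 90.0
toroid_mid side 0.35 [183. 341.] 419 [46. 10.] 45.0
tape_mid top 0.92 [252. 506.] 382 [34. 34.] 63.43495178222656
tape_mid side 0.81 [418. 439.] 864 [48. 50.] 90.0
tape_mid side 0.33 [258. 421.] 499 [24. 29.] 90.0
```

```bash
python3 - <<'E'
from h import *
a=cv2.imread("pics/top0.png")[190:370,200:540];cv2.imwrite("pics/topc.png",cv2.resize(a,None,fx=2.3,fy=2.3,interpolation=2))
a=cv2.imread("pics/side0.png")[150:480,180:480];cv2.imwrite("pics/sidec.png",cv2.resize(a,None,fx=1.8,fy=1.8,interpolation=2))
E
```

```text
(no output)
```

View pics/topc.png

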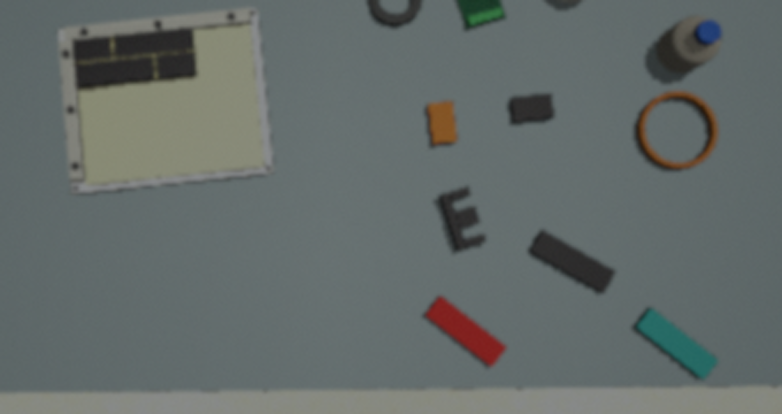

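View pics/sidec.png

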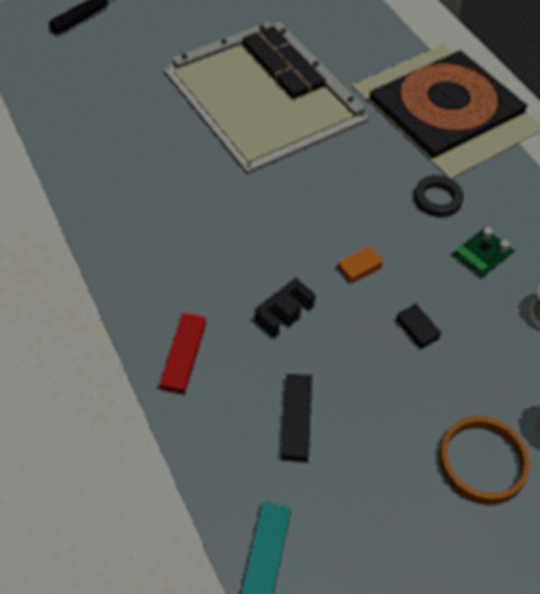

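The wanted parts are dark grey. Full bar candidates in the top picture are dark (447,303), red (399,332) and turquoise (496,338). Half bar candidates are dark (433,237) and orange (390,244). The enlarged crop confirms that the dark pair fits. The second course has its joint to the right (full bar at the end fence), so course_a is second. The half bar therefore goes at the end fence and the full bar outside it.

```bash
cat >> h.py <<'E'
def tri(rays):
    A=sum(np.eye(3)-np.outer(d,d) for o,d in rays);b=sum((np.eye(3)-np.outer(d,d))@o for o,d in rays);return np.linalg.solve(A,b)
def plan(x,y,z,ydir=None):
    "ydir: world angle wanted for tool y (mod pi). prints cm / deg"
    from scipy.spatial.transform import Rotation as R
    o=bot.get_obs();Rm=R.from_quat(o["tool_rot"]).as_matrix();d=Rm.T@(np.array([x,y,z])-o["eef_pos"])*100
    yaw=0
    if ydir is not None:
        v=Rm.T@np.array([np.cos(ydir),np.sin(ydir),0]);yaw=-np.degrees(np.arctan2(v[0],v[1]));yaw=(yaw+90)%180-90
    print("plan x,y,z cm",np.round(d,2),"yaw",round(yaw,2),"now",np.round(o["eef_pos"],4),"j",np.round(o["joint_pos"],2),"t",o["clock"],"F",np.round(o["ft_force"],1))
E
python3 - <<'E'
from h import *
print("full",tri([ray("top",(447,303)),ray("side",(283,345))]),"half",tri([ray("top",(433,237)),ray("side",(413,330))]))
# ends of dark parts by minAreaRect on mask, at top face plane
for n,c in(("full_bar_mid",(447,303)),("half_bar_mid",(433,237))):
    d=min(bot.cut_out("top",n),key=lambda d:abs(d["centre"][1]-c[0])+abs(d["centre"][0]-c[1]));
    P=np.array([at("top",p[::-1],.012)[:2] for p in np.argwhere(d["mask"])]);r=cv2.minAreaRect((P*1000).astype(np.float32));print(n,d["centre"],r)
s=2.3
for p in((74,40),(196,75),(78,87),(193,28),(260,10),(270,172),(76,190)): print(p,at("top",(200+p[0]/s,190+p[1]/s),.02)[:2])
plan(.40,.15,.28)
E
```

```text
full [ 0.37196854 -0.2284498   0.13065504] half [ 0.59316599 -0.2339252   0.02116817]
full_bar_mid [302.7, 447.0] ((421.0756530761719, -267.81976318359375), (96.40455627441406, 32.50640106201172), 59.67162322998047)
half_bar_mid [236.8, 432.9] ((594.2137451171875, -228.76513671875), (27.083234786987305, 48.36738586425781), 9.59484577178955)
(74, 40) [0.67962428 0.2916058 ]
(196, 75) [0.63680626 0.15126571]
(78, 87) [0.62490193 0.28649917]
(193, 28) [0.69151181 0.15458285]
(260, 10) [0.71134382 0.0774448 ]
(270, 172) [0.52449856 0.06774209]
(76, 190) [0.50690408 0.28771016]
plan x,y,z cm [-30.38 -19.97  -6.95] yaw 0 now [0.2042 0.4564 0.2105] j [1.15 0.24 0.01 1.34 0.   1.57] t 1.05 F [ 0.5  0.3 -0.8]
```

```bash
python3 - <<'E'
from h import *
plan(.59,.19,.18,np.radians(5))
E
```

```text
plan x,y,z cm [-46.09  -8.56   3.05] yaw 60.89 now [0.2042 0.4564 0.2105] j [1.15 0.24 0.01 1.34 0.   1.57] t 1.05 F [ 0.5  0.3 -0.8]
```

Call:
move_arm(
  motion=[
    {"x":-6,"y":-1.1,"z":0.4,"yaw":8},
    {"x":-12,"y":-2.2,"z":0.8,"yaw":16},
    {"x":-18,"y":-3.3,"z":1.2,"yaw":24},
    {"x":-24,"y":-4.5,"z":1.6,"yaw":32},
    {"x":-30,"y":-5.6,"z":2,"yaw":40},
    {"x":-36,"y":-6.7,"z":2.4,"yaw":48},
    {"x":-42,"y":-7.8,"z":2.8,"yaw":56},
    {"x":-46,"y":-8.5,"z":3,"yaw":61},
    {"x":-46,"y":-8.5,"z":3,"yaw":61},
    {"x":-46,"y":-8.5,"z":3,"yaw":61},
    {"x":-46,"y":-8.5,"z":3,"yaw":61},
  ],
  gripper=0.3,
)

```text
clock: 2.42
eef_pos: [0.5885, 0.1919, 0.1808]
tool_rot: [0.676, 0.737, 0.0, -0.0]
ft_force: [0.3, -0.5, -0.5]
grip_width: 0.0555
grasp_force: 0.0
```

```bash
python3 - <<'E'
from h import *
import pickle
M=bot.camera_model("wrist");im=bot.camera("wrist");cv2.imwrite("pics/w1.png",im);pickle.dump(M,open("w1.pkl","wb"))
plan(.594,-.2,.18,np.radians(9.6))
E
```

```text
plan x,y,z cm [-39.09  -2.88   0.09] yaw -4.59 now [0.5886 0.1919 0.1809] j [0.32 0.49 0.3  1.37 0.   1.8 ] t 2.475 F [-0.2  0.9  0.2]
```

View pics/w1.png

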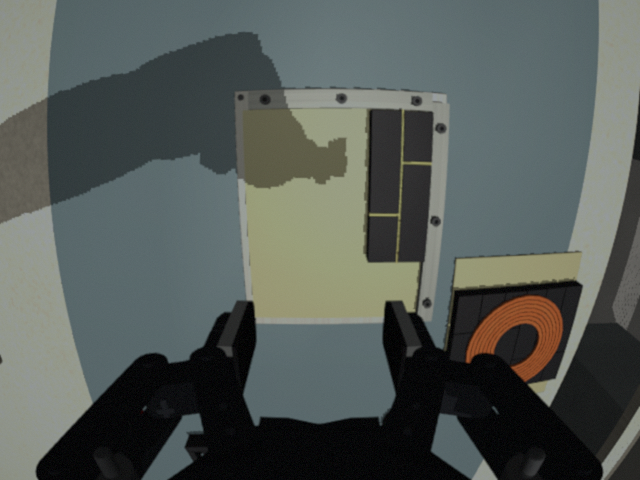

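The wrist picture shows the second course as the left strip, at cols 367–400, with its joint at row 214. Its full bar is at the end fence (row ~108). That confirms the half bar goes to the end fence.

```bash
cat >> h.py <<'E'
from scipy.optimize import minimize
import pickle
def box(p,dims,z0):
    x,y,a=p;c,s=np.cos(a),np.sin(a)
    return [(x+c*u*dims[0]/2-s*v*dims[1]/2,y+s*u*dims[0]/2+c*v*dims[1]/2,z0+h) for u in(-1,1) for v in(-1,1) for h in(0,dims[2])]
def fit(views,dims,z0,p0):
    "views: [(cam,M,mask)]; silhouette IoU fit of a box, returns p(x,y,yaw), loss"
    def loss(p):
        L=0
        for c,M,m in views:
            h=cv2.convexHull(np.float32([proj(c,q,M) for q in box(p,dims,z0)]));S=4
            f=np.zeros((480*S//2,640*S//2),np.uint8);cv2.fillConvexPoly(f,np.int32(np.round((h+.5)*(S//2)*16-8)),255,cv2.LINE_AA,4)
            f=cv2.resize(f,(640,480),interpolation=cv2.INTER_AREA)/255.;L+=np.abs(f-m).sum()/m.sum()
        return L
    sx=np.array(p0)+np.array([[0,0,0],[.006,0,0],[0,.006,0],[0,0,.06]])
    r=minimize(loss,p0,method="Nelder-Mead",options=dict(initial_simplex=sx,xatol=1e-5,fatol=1e-5))
    return r.x,r.fun
def dark(im,roi,t=62,k=5):
    x0,y0,x1,y1=roi;m=np.zeros(im.shape[:2],np.uint8);m[y0:y1,x0:x1]=(im[y0:y1,x0:x1].max(2)<t)
    m=cv2.morphologyEx(m,cv2.MORPH_CLOSE,np.ones((k,k)));m=cv2.morphologyEx(m,cv2.MORPH_OPEN,np.ones((3,3)))
    n,l,s,_=cv2.connectedComponentsWithStats(m);return (l==1+np.argmax(s[1:,4])).astype(float)
E
python3 - <<'E'
from h import *
im=cv2.imread("pics/w1.png");M=pickle.load(open("w1.pkl","rb"))
print(im[150,385],im[150,340],im[150,260],im[104,385],im[230,410])
for roi,dims in(((358,104,440,270),(.056,.1395,.016)),):
  m=dark(im,roi);print(m.sum(),np.argwhere(m).min(0),np.argwhere(m).max(0))
  for z in(.003,.008,.013,.018,.023):
    p,l=fit([("wrist",M,m)],dims,z,(.655,.225,.09));print(z,np.round(p,4),round(l,4))
    c,s=np.cos(p[2]),np.sin(p[2]);R=np.array([[c,-s],[s,c]])
    o=p[:2]+R@[.028,.06975]
    print(" jig",o.round(4),"half",(o+R@[-.07,-.02325]).round(4),"full",(o+R@[-.07,-.093]).round(4))
for n in("course_a",):
  for d in bot.cut_out("wrist",n)[:3]: print(d["score"],d["centre"],d["mask"].sum())
E
```

```text
[51 50 49] [75 95 97] [73 93 95] [145 155 153] [44 42 44]
9299.0 [110 366] [263 439]
0.003 [0.6601 0.2208 0.0932] 0.0399
 jig [0.6815 0.2929] half [0.614  0.2632] full [0.6204 0.1938]
0.008 [0.6593 0.221  0.0926] 0.061
 jig [0.6808 0.2931] half [0.6132 0.2635] full [0.6197 0.194 ]
0.013 [0.6585 0.2209 0.09  ] 0.0878
 jig [0.6801 0.2929] half [0.6125 0.2634] full [0.6187 0.194 ]
0.018 [0.6581 0.2206 0.0941] 0.1155
 jig [0.6794 0.2927] half [0.6119 0.263 ] full [0.6184 0.1935]
0.023 [0.6575 0.2204 0.0943] 0.1452
 jig [0.6788 0.2924] half [0.6113 0.2627] full [0.6178 0.1933]
0.84 [186.3, 418.1] 4315
0.83 [182.4, 384.2] 5024
```

Call:
move_arm(
  motion=[
    {"x":-6,"y":-0.4,"yaw":-1},
    {"x":-12,"y":-0.8,"yaw":-2},
    {"x":-18,"y":-1.2,"yaw":-3},
    {"x":-24,"y":-1.7,"yaw":-4},
    {"x":-30,"y":-2.2,"yaw":-4.5},
    {"x":-36,"y":-2.6,"yaw":-4.5},
    {"x":-39,"y":-2.9,"yaw":-4.5},
    {"x":-39,"y":-2.9,"yaw":-4.5},
    {"x":-39,"y":-2.9,"yaw":-4.5},
    {"x":-39,"y":-2.9,"yaw":-4.5},
  ],
)

```text
invalid input at $.motion[0]: expected keys x, y, z, yaw
```

```bash
python3 - <<'E'
from h import *
M=bot.camera_model("wrist");im=bot.camera("wrist");cv2.imwrite("pics/w2.png",im);pickle.dump(M,open("w2.pkl","wb"))
print(proj("wrist",(.594,-.229,.016),M),proj("wrist",(.421,-.268,.016),M))
for n in("half_bar_mid","full_bar_mid"):
  for d in bot.cut_out("wrist",n)[:3]: print(n,d["score"],d["centre"],d["mask"].sum())
E
```

```text
[297.72507805 489.33609918] [188.8913553  487.91647864]
full_bar_mid 0.61 [207.7, 320.2] 36562
```

View pics/w2.png

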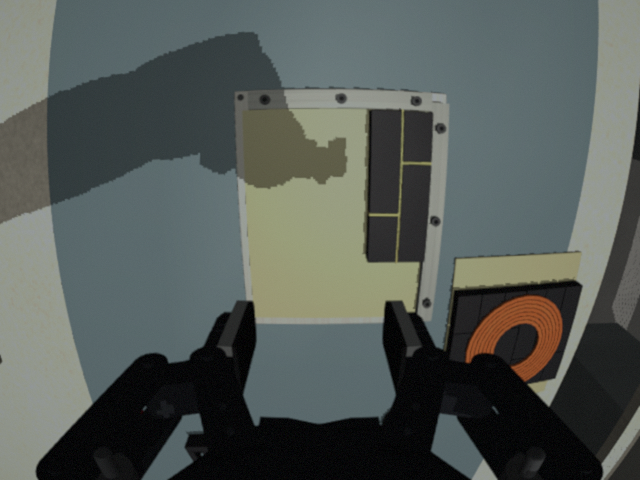

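Call:
move_arm(
  motion=[
    {"x":-6,"y":-0.4,"z":0,"yaw":-1},
    {"x":-12,"y":-0.8,"z":0,"yaw":-2},
    {"x":-18,"y":-1.2,"z":0,"yaw":-3},
    {"x":-24,"y":-1.7,"z":0,"yaw":-4},
    {"x":-30,"y":-2.2,"z":0,"yaw":-4.5},
    {"x":-36,"y":-2.6,"z":0,"yaw":-4.5},
    {"x":-39,"y":-2.9,"z":0,"yaw":-4.5},
    {"x":-39,"y":-2.9,"z":0,"yaw":-4.5},
    {"x":-39,"y":-2.9,"z":0,"yaw":-4.5},
    {"x":-39,"y":-2.9,"z":0,"yaw":-4.5},
  ],
)

```text
clock: 3.92
eef_pos: [0.5939, -0.1986, 0.1807]
tool_rot: [0.646, 0.763, 0.0, -0.0]
ft_force: [0.6, 0.6, -0.4]
grip_width: 0.0555
grasp_force: 0.0
```

```bash
python3 - <<'E'
from h import *
M=bot.camera_model("wrist");im=bot.camera("wrist");cv2.imwrite("pics/w3.png",im);pickle.dump(M,open("w3.pkl","wb"))
print(proj("wrist",(.594,-.229,.016),M),proj("wrist",(.421,-.268,.016),M))
for n in("half_bar_mid","full_bar_mid"):
  for d in bot.cut_out("wrist",n)[:3]:
    m=d["mask"];print(n,d["score"],d["centre"],m.sum(),im[m].mean(0).round())
    if im[m].max(1).mean()<75:
      dims=(.028,.0465,.016) if n[0]=="h" else (.028,.093,.016);g=(.594,-.229,.16) if n[0]=="h" else (.421,-.268,-.53)
      print(fit([("wrist",M,m.astype(float))],dims,0,g))
im=cv2.imread("pics/w1.png");M=pickle.load(open("w1.pkl","rb"))
m=dark(im,(358,104,434,270));print(m.sum(),np.argwhere(m).min(0),np.argwhere(m).max(0))
for z in(.008,.013,.018):
    p,l=fit([("wrist",M,m)],(.056,.1395,.016),z,(.655,.225,.09));print(z,np.round(p,4),round(l,4))
    c,s=np.cos(p[2]),np.sin(p[2]);R=np.array([[c,-s],[s,c]])
    o=p[:2]+R@[.028,.06975]
    print(" jig",o.round(4),"half",(o+R@[-.07,-.02325]).round(4),"full",(o+R@[-.07,-.093]).round(4))
E
```

```text
[313.4170941  242.46881608] [140.1564206  251.61492799]
half_bar_mid 0.6 [135.0, 314.0] 1682 [  4.  73. 137.]
half_bar_mid 0.57 [238.3, 315.2] 1585 [50. 49. 48.]
(array([ 0.59530256, -0.23034637,  0.09652814]), np.float64(0.054627327271602646))
full_bar_mid 0.74 [390.8, 284.4] 1511 [ 7. 47. 84.]
full_bar_mid 0.7 [320.0, 85.0] 1268 [104. 109.   4.]
full_bar_mid 0.7 [125.2, 87.6] 2424 [  6.   8. 133.]
9226.0 [110 366] [263 433]
0.008 [0.6593 0.2211 0.0934] 0.0562
 jig [0.6807 0.2931] half [0.6131 0.2635] full [0.6196 0.194 ]
0.013 [0.6585 0.2207 0.0994] 0.0839
 jig [0.6794 0.2929] half [0.6121 0.2628] full [0.619  0.1934]
0.018 [0.6576 0.2207 0.0991] 0.1136
 jig [0.6786 0.2928] half [0.6113 0.2628] full [0.6182 0.1934]
```

View pics/w3.png

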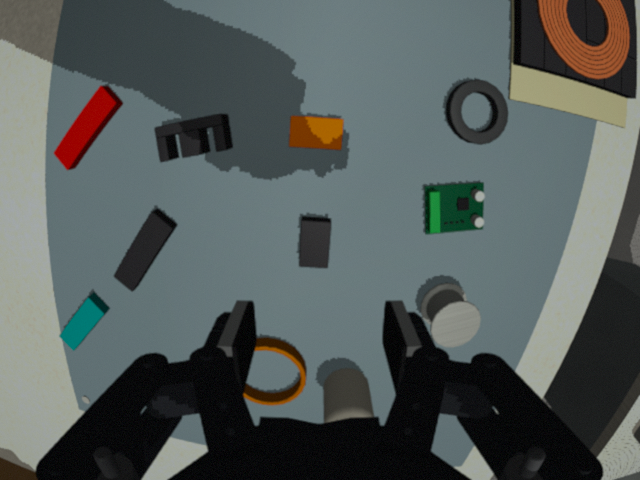

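The dark half bar is at (315,240), about 4° off the tool, and the bottle and spool are clear of the grasp. The full bar is at (145,250).

```bash
python3 - <<'E'
from h import *
plan(.5953,-.2303,.004,.0965)
E
```

```text
plan x,y,z cm [-3.12 -0.39 17.67] yaw 3.97 now [ 0.594  -0.1989  0.1807] j [-0.32  0.51  0.32  1.38  0.    1.08] t 4.075 F [ 1.4  0.9 -1.4]
```

Call:
move_arm(
  motion=[
    {"x":-3.1,"y":-0.4,"z":5,"yaw":4},
    {"x":-3.1,"y":-0.4,"z":10,"yaw":4},
    {"x":-3.1,"y":-0.4,"z":13,"yaw":4},
    {"x":-3.1,"y":-0.4,"z":14.5,"yaw":4},
    {"x":-3.1,"y":-0.4,"z":16,"yaw":4},
    {"x":-3.1,"y":-0.4,"z":17,"yaw":4},
    {"x":-3.1,"y":-0.4,"z":17.6,"yaw":4},
    {"x":-3.1,"y":-0.4,"z":17.6,"yaw":4},
  ],
)

```text
clock: 5.08
eef_pos: [0.5949, -0.2314, 0.0046]
tool_rot: [0.673, 0.74, 0.0, 0.0]
ft_force: [0.2, -0.9, -0.2]
grip_width: 0.0553
grasp_force: 0.0
```

Call:
move_arm(
  motion=[
    {"x":0,"y":0,"z":0,"yaw":0},
    {"x":0,"y":0,"z":0,"yaw":0},
    {"x":0,"y":0,"z":0,"yaw":0},
    {"x":0,"y":0,"z":0,"yaw":0},
    {"x":0,"y":0,"z":0,"yaw":0},
    {"x":0,"y":0,"z":0,"yaw":0},
  ],
  gripper=-1,
)

```text
clock: 5.82
eef_pos: [0.5948, -0.2314, 0.0045]
tool_rot: [0.673, 0.74, -0.0, -0.0]
ft_force: [0.5, 0.4, 0.7]
grip_width: -0.0001
grasp_force: 0.0
```

Call:
move_arm(
  motion=[
    {"x":0,"y":0,"z":-1,"yaw":0},
    {"x":0,"y":0,"z":-4,"yaw":0},
    {"x":0,"y":0,"z":-7,"yaw":0},
    {"x":0,"y":0,"z":-10,"yaw":0},
    {"x":0,"y":0,"z":-10,"yaw":0},
    {"x":0,"y":0,"z":-10,"yaw":0},
  ],
)

```text
clock: 6.58
eef_pos: [0.5946, -0.2313, 0.1044]
tool_rot: [0.673, 0.74, -0.0, -0.0]
ft_force: [0.5, 0.1, -1.0]
grip_width: 0.0
grasp_force: 0.0
```

```bash
python3 - <<'E'
from h import *
# half goes down 22 mm short of the second course and ~2 mm short of the end fence
a=.095;c,s=np.cos(a),np.sin(a);R=np.array([[c,-s],[s,c]]);o=np.array([.6800,.293])
p=o+R@[-.092,-.0255];print(p)
plan(*p,.08,a)
plan(*p,.018,a)
E
```

```text
[0.5908337  0.25888812]
plan x,y,z cm [48.84  4.23  2.44] yaw -0.05 now [ 0.5946 -0.2313  0.1044] j [-0.37  0.57  0.23  1.22 -0.    1.11] t 6.575 F [ 0.5  0.1 -1. ]
plan x,y,z cm [48.84  4.23  8.64] yaw -0.05 now [ 0.5946 -0.2313  0.1044] j [-0.37  0.57  0.23  1.22 -0.    1.11] t 6.575 F [ 0.5  0.1 -1. ]
```

The gripper closed on nothing, so I'm looking before moving again.

```bash
python3 - <<'E'
from h import *
M=bot.camera_model("wrist");im=bot.camera("wrist");cv2.imwrite("pics/w4.png",im);pickle.dump(M,open("w4.pkl","wb"))
print(proj("wrist",(.5953,-.2303,.016),M),proj("wrist",bot.get_obs()["eef_pos"],M))
t=bot.camera("top");cv2.imwrite("pics/t4.png",t)
for c in("top","wrist"):
  for d in bot.cut_out(c,"half_bar_mid")[:3]: print(c,d["score"],d["centre"],d["mask"].sum())
a=cv2.resize(im[100:480,120:520],None,fx=1,fy=1);b=cv2.resize(t[200:310,380:500],(400,367));cv2.imwrite("pics/c4.png",np.hstack([a[:367],b]))
E
```

```text
[319.81029925 235.58189592] [317.73631073 290.98823723]
top 0.62 [236.9, 432.1] 229
top 0.56 [242.0, 391.3] 194
wrist 0.95 [89.1, 313.9] 2707
wrist 0.81 [230.4, 318.2] 2461
```

View pics/c4.png

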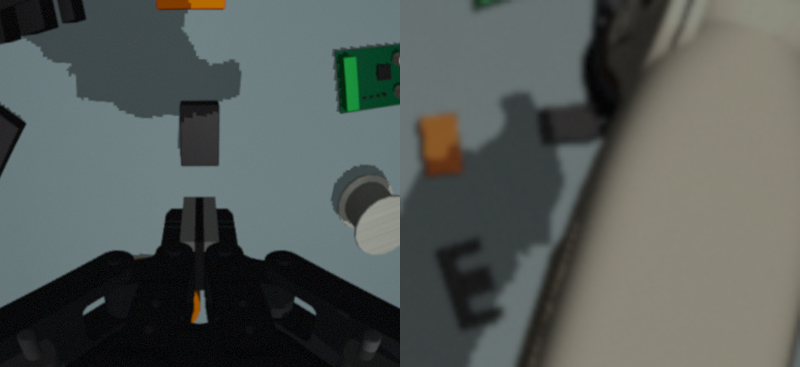

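```bash
python3 - <<'E'
from h import *
o=bot.get_obs();e=o["eef_pos"];print(proj("top",e),proj("side",e),bot.camera_model("wrist")["world_from_camera"])
M3=pickle.load(open("w3.pkl","rb"));M4=pickle.load(open("w4.pkl","rb"))
r3=ray("wrist",(315.2,238.3),M3);r4=ray("wrist",(318.2,230.4),M4);rt=ray("top",(433,237));rs=ray("side",(413,330))
for n,r in(("34",[r3,r4]),("t3",[rt,r3]),("t4",[rt,r4]),("s3",[rs,r3]),("s4",[rs,r4]),("ts",[rt,rs])):print(n,tri(r).round(4))
for z in(.0,.008,.016):print(z,[ (q[0]+q[1]*(z-q[0][2])/q[1][2])[:2].round(4) for q in(r3,r4,rt,rs)])
# tilt/offset implied by known fixed camera mount
s=bot.camera("side");cv2.imwrite("pics/s4.png",s)
for d in bot.cut_out("side","half_bar_mid")[:3]:print(d["score"],d["centre"],d["mask"].sum())
E
```

```text
[437.84476454 231.94271601] [418.58273977 304.29189681] [[ 0.99556861  0.08966435  0.02834516  0.58680688]
 [ 0.0940255  -0.94422833 -0.31558209 -0.15085246]
 [-0.00153216  0.31684879 -0.94847483  0.26632442]
 [ 0.          0.          0.          1.        ]]
34 [ 0.5952 -0.233  -0.0075]
t3 [ 0.5992 -0.2432 -0.0369]
t4 [ 0.5967 -0.2395 -0.0202]
s3 [ 0.597  -0.2277  0.01  ]
s4 [ 0.5957 -0.2288  0.0125]
ts [ 0.5932 -0.2339  0.0212]
0.0 [array([ 0.5957, -0.2299]), array([ 0.5942, -0.2314]), array([ 0.5959, -0.2377]), array([ 0.6038, -0.2234])]
0.008 [array([ 0.5953, -0.2273]), array([ 0.594, -0.229]), array([ 0.5948, -0.2362]), array([ 0.5998, -0.2274])]
0.016 [array([ 0.595 , -0.2247]), array([ 0.5938, -0.2266]), array([ 0.5937, -0.2348]), array([ 0.5959, -0.2314])]
0.72 [330.6, 414.1] 385
0.57 [297.8, 379.7] 309
0.23 [315.7, 339.6] 655
```

Call:
move_arm(
  motion=[
    {"x":0,"y":0,"z":1,"yaw":0},
    {"x":0,"y":0,"z":3,"yaw":0},
    {"x":0,"y":0,"z":5,"yaw":0},
    {"x":0,"y":0,"z":7,"yaw":0},
    {"x":0,"y":0,"z":9,"yaw":0},
    {"x":0,"y":0,"z":10,"yaw":0},
    {"x":0,"y":0,"z":10,"yaw":0},
  ],
  gripper=0.3,
)

```text
clock: 7.75
eef_pos: [0.5939, -0.231, 0.0033]
tool_rot: [0.673, 0.74, -0.0, -0.001]
ft_force: [-1.8, -0.7, -0.1]
grip_width: 0.0555
grasp_force: 0.0
```

```bash
python3 - <<'E'
from h import *
o=bot.get_obs();e=o["eef_pos"];print(e,o["grip_width"],proj("side",e),proj("wrist",e))
s=bot.camera("side");w=bot.camera("wrist");cv2.imwrite("pics/s5.png",s)
a=cv2.resize(s[270:370,355:475],(400,333),interpolation=2);b=w[100:433,120:520]
cv2.imwrite("pics/c5.png",np.hstack([a,b]))
E
```

```text
[ 0.59394578 -0.2310434   0.00326077] 0.055457835280539144 [411.19706149 333.75038898] [318.65533302 292.14415798]
```

View pics/c5.png

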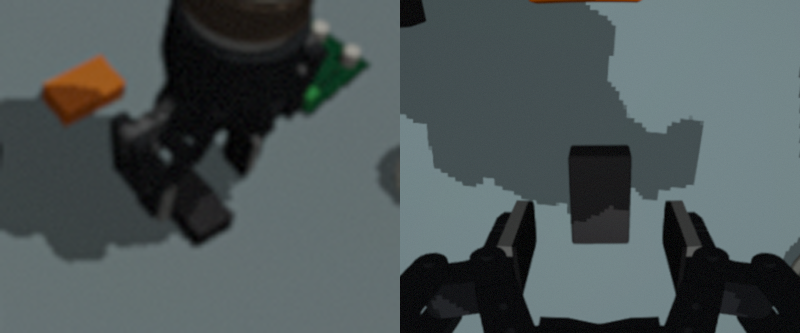

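The bar sits between the fingers, a few mm towards the camera. I'll centre on it and close again, watching the width.

Call:
move_arm(
  motion=[
    {"x":0.4,"y":0,"z":0,"yaw":0},
    {"x":0.4,"y":0,"z":0,"yaw":0},
    {"x":0.4,"y":0,"z":0,"yaw":0},
  ],
  gripper=-1,
)

```text
clock: 8.22
eef_pos: [0.5947, -0.2274, 0.005]
tool_rot: [0.673, 0.74, 0.0, 0.0]
ft_force: [0.4, -0.6, 0.8]
grip_width: 0.0016
grasp_force: 0.0
```

Call:
move_arm(
  motion=[
    {"x":0,"y":0,"z":0,"yaw":0},
  ],
)

```text
clock: 8.35
eef_pos: [0.5945, -0.2275, 0.0047]
tool_rot: [0.673, 0.74, 0.0, 0.0]
ft_force: [-0.2, -0.5, -0.3]
grip_width: 0.0003
grasp_force: 0.0
```

```bash
python3 - <<'E'
from h import *
w=bot.camera("wrist");s=bot.camera("side");cv2.imwrite("pics/w6.png",w);print(proj("side",bot.get_obs()["eef_pos"]))
a=cv2.resize(s[270:370,355:475],(400,333),interpolation=2);b=cv2.resize(w[200:367,220:420],(400,333))
cv2.imwrite("pics/c6.png",np.hstack([a,b]))
E
```

```text
[410.56210713 331.92696673]
```

View pics/c6.png

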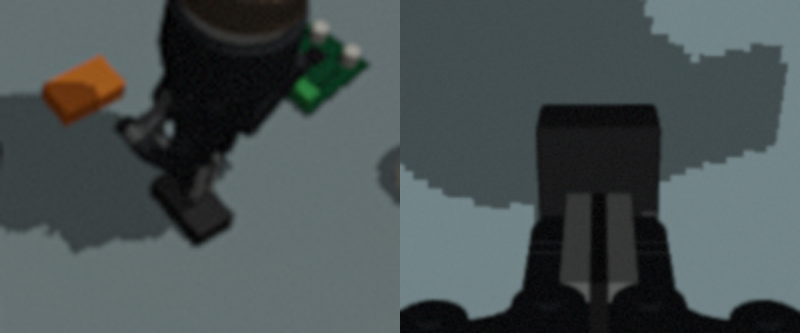

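The closed fingertips stand just above the bar's top face, so the tool is actually about 12 mm higher than the state says. The silhouettes should show whether the wrist camera carries the same offset.

```bash
python3 - <<'E'
from h import *
im=cv2.imread("pics/w1.png");M=pickle.load(open("w1.pkl","rb"));m=dark(im,(358,104,434,270))
for z in(-.016,-.011,-.006,-.001):
    p,l=fit([("wrist",M,m)],(.056,.1395,.016),z,(.66,.221,.09));print("course",z,np.round(p,4),round(l,4))
for f,roi in(("w3",(290,205,345,275)),("w4",(295,195,345,270))):
    im=cv2.imread(f"pics/{f}.png");M=pickle.load(open(f+".pkl","rb"));m=dark(im,roi,70)
    for z in(-.03,-.024,-.018,-.012,-.006,0):
        p,l=fit([("wrist",M,m)],(.028,.0465,.016),z,(.595,-.23,.09));print(f,m.sum(),z,np.round(p,4),round(l,4))
im=cv2.imread("pics/w3.png");M=pickle.load(open("w3.pkl","rb"));m=dark(im,(108,200,185,295),70)
for z in(-.024,-.018,-.012,-.006,0):
    p,l=fit([("wrist",M,m)],(.028,.093,.016),z,(.421,-.268,-.53));print("full",m.sum(),z,np.round(p,4),round(l,4))
E
```

```text
course -0.016 [0.6636 0.2212 0.0911] 0.0911
course -0.011 [0.663  0.2209 0.0925] 0.0678
course -0.006 [0.662  0.2207 0.0922] 0.0475
course -0.001 [0.6609 0.2206 0.0944] 0.0346
w3 1536.0 -0.03 [ 0.5957 -0.2397  0.1408] 0.1182
w3 1536.0 -0.024 [ 0.5955 -0.2375  0.1277] 0.09
w3 1536.0 -0.018 [ 0.5954 -0.2366  0.1129] 0.0618
w3 1536.0 -0.012 [ 0.5951 -0.2343  0.1151] 0.0396
w3 1536.0 -0.006 [ 0.5949 -0.2323  0.1116] 0.0326
w3 1536.0 0 [ 0.5946 -0.2301  0.1104] 0.0468
w4 2596.0 -0.03 [ 0.5954 -0.2375  0.1683] 0.1587
w4 2596.0 -0.024 [ 0.5951 -0.2364  0.0944] 0.1193
w4 2596.0 -0.018 [ 0.5951 -0.2349  0.1012] 0.0833
w4 2596.0 -0.012 [ 0.5951 -0.2337  0.0958] 0.0464
w4 2596.0 -0.006 [ 0.5948 -0.2322  0.106 ] 0.0276
w4 2596.0 0 [ 0.5944 -0.2302  0.1093] 0.0473
full 2250.0 -0.024 [ 0.4104 -0.2787 -0.5284] 0.0631
full 2250.0 -0.018 [ 0.4128 -0.2767 -0.5302] 0.0454
full 2250.0 -0.012 [ 0.4153 -0.2748 -0.5324] 0.0362
full 2250.0 -0.006 [ 0.4179 -0.2723 -0.5342] 0.0422
full 2250.0 0 [ 0.4205 -0.2701 -0.5416] 0.0707
```

The silhouettes agree: in the arm's frame the bench lies about 10 mm below zero. I'll work in that frame and check it by feel.

Call:
move_arm(
  motion=[
    {"x":0,"y":0,"z":0,"yaw":0},
    {"x":-0.2,"y":0,"z":0,"yaw":0},
    {"x":-0.4,"y":0,"z":0,"yaw":0},
    {"x":-0.4,"y":0,"z":0.3,"yaw":0},
    {"x":-0.4,"y":0,"z":0.6,"yaw":0},
    {"x":-0.4,"y":0,"z":0.9,"yaw":0},
    {"x":-0.4,"y":0,"z":1.1,"yaw":0},
    {"x":-0.4,"y":0,"z":1.1,"yaw":0},
  ],
  gripper=0.2,
)

```text
clock: 9.45
eef_pos: [0.5946, -0.2313, -0.0068]
tool_rot: [0.673, 0.74, -0.0, -0.0]
ft_force: [0.1, -0.0, 0.7]
grip_width: 0.0512
grasp_force: 0.0
```

Call:
move_arm(
  motion=[
    {"x":0,"y":0,"z":0,"yaw":0},
    {"x":0,"y":0,"z":0,"yaw":0},
    {"x":0,"y":0,"z":0,"yaw":0},
    {"x":0,"y":0,"z":0,"yaw":0},
  ],
  gripper=-1,
)

```text
clock: 9.95
eef_pos: [0.5951, -0.2315, -0.0059]
tool_rot: [0.673, 0.74, 0.0, 0.0]
ft_force: [-1.1, 1.1, 3.8]
grip_width: 0.0235
grasp_force: 59.1
```

Call:
move_arm(
  motion=[
    {"x":0,"y":0,"z":-0.5,"yaw":0},
    {"x":0,"y":0,"z":-2,"yaw":0},
    {"x":0,"y":0,"z":-5,"yaw":0},
    {"x":0,"y":0,"z":-8,"yaw":0},
    {"x":0,"y":0,"z":-10,"yaw":0},
    {"x":0,"y":0,"z":-10,"yaw":0},
    {"x":0,"y":0,"z":-10,"yaw":0},
  ],
)

```text
clock: 10.82
eef_pos: [0.5943, -0.2312, 0.0929]
tool_rot: [0.673, 0.74, -0.0, -0.001]
ft_force: [0.1, -0.3, -1.5]
grip_width: 0.0229
grasp_force: 58.9
```

```bash
python3 - <<'E'
from h import *
w=bot.camera("wrist");s=bot.camera("side");cv2.imwrite("pics/w7.png",w)
e=bot.get_obs()["eef_pos"];u=np.int32(proj("side",e));print(u)
a=cv2.resize(s[u[1]-50:u[1]+50,u[0]-60:u[0]+60],(400,333),interpolation=2);b=cv2.resize(w[200:367,220:420],(400,333))
cv2.imwrite("pics/c7.png",np.hstack([a,b]))
a=.093;c,s=np.cos(a),np.sin(a);R=np.array([[c,-s],[s,c]]);o=np.array([.6612,.2206])+R@[.028,.06975]
print("jig",o);p=o+R@[-.096,-.027];print(p);plan(*p,.09,a)
E
```

```text
[417 307]
jig [0.6826016  0.29264883]
[0.58952383 0.25685037]
plan x,y,z cm [48.61  4.15  0.25] yaw 0.06 now [ 0.5939 -0.231   0.0921] j [-0.37  0.58  0.21  1.2  -0.    1.11] t 10.925 F [-0.2  0.9 -0.6]
```

View pics/c7.png

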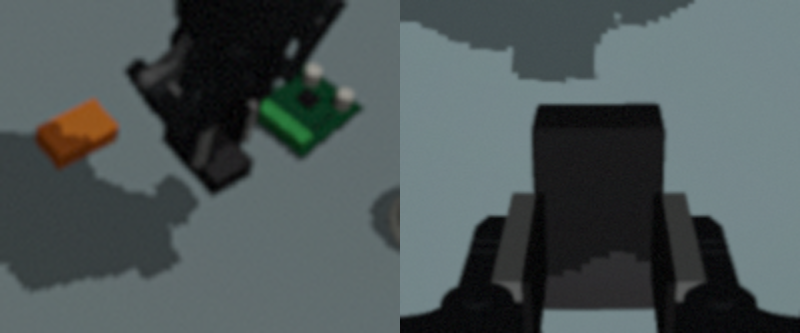

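The bar is held level between the pads.

Call:
move_arm(
  motion=[
    {"x":5,"y":0.4,"z":0,"yaw":0},
    {"x":11,"y":0.9,"z":0,"yaw":0},
    {"x":17,"y":1.4,"z":0,"yaw":0},
    {"x":23,"y":2,"z":0,"yaw":0},
    {"x":29,"y":2.5,"z":0,"yaw":0},
    {"x":35,"y":3,"z":0,"yaw":0},
    {"x":41,"y":3.5,"z":0,"yaw":0},
    {"x":46,"y":3.9,"z":0,"yaw":0},
    {"x":48.6,"y":4.15,"z":0,"yaw":0},
    {"x":48.6,"y":4.15,"z":0,"yaw":0},
    {"x":48.6,"y":4.15,"z":2,"yaw":0},
    {"x":48.6,"y":4.15,"z":4,"yaw":0},
    {"x":48.6,"y":4.15,"z":6,"yaw":0},
    {"x":48.6,"y":4.15,"z":7,"yaw":0},
    {"x":48.6,"y":4.15,"z":7,"yaw":0},
    {"x":48.6,"y":4.15,"z":7,"yaw":0},
  ],
)

```text
clock: 12.92
eef_pos: [0.5912, 0.2563, 0.0243]
tool_rot: [0.673, 0.739, 0.001, 0.0]
ft_force: [0.4, -0.9, -0.2]
grip_width: 0.0229
grasp_force: 59.0
```

```bash
python3 - <<'E'
from h import *
M=bot.camera_model("wrist");cv2.imwrite("pics/w8.png",bot.camera("wrist"));pickle.dump(M,open("w8.pkl","wb"))
plan(.5895,.2569,.007,.093)
E
```

```text
plan x,y,z cm [ 0.06 -0.18  1.76] yaw 0.04 now [0.5913 0.2564 0.0246] j [ 0.41  0.65  0.14  1.06 -0.    1.89] t 12.975 F [-0.6 -0.4 -0.8]
```

Call:
move_arm(
  motion=[
    {"x":0,"y":-0.2,"z":0.5,"yaw":0},
    {"x":0,"y":-0.2,"z":1,"yaw":0},
    {"x":0,"y":-0.2,"z":1.4,"yaw":0},
    {"x":0,"y":-0.2,"z":1.6,"yaw":0},
    {"x":0,"y":-0.2,"z":1.7,"yaw":0},
    {"x":0,"y":-0.2,"z":1.8,"yaw":0},
    {"x":0,"y":-0.2,"z":1.8,"yaw":0},
  ],
)

```text
clock: 13.85
eef_pos: [0.5882, 0.2561, 0.007]
tool_rot: [0.673, 0.74, 0.0, -0.0]
ft_force: [-4.1, -1.2, 8.1]
grip_width: 0.0233
grasp_force: 63.1
```

Call:
move_arm(
  motion=[
    {"x":0,"y":0,"z":0,"yaw":0},
    {"x":0,"y":0,"z":0,"yaw":0},
    {"x":0,"y":0,"z":0,"yaw":0},
    {"x":0,"y":0,"z":-3,"yaw":0},
    {"x":0,"y":0,"z":-8,"yaw":0},
    {"x":0,"y":0,"z":-11,"yaw":0},
    {"x":0,"y":0,"z":-11,"yaw":0},
    {"x":0,"y":0,"z":-11,"yaw":0},
  ],
  gripper=0.0,
)

```text
clock: 14.85
eef_pos: [0.588, 0.2559, 0.1144]
tool_rot: [0.673, 0.74, -0.001, -0.0]
ft_force: [-0.4, -1.3, 0.3]
grip_width: 0.0429
grasp_force: 0.0
```

```bash
python3 - <<'E'
from h import *
M=bot.camera_model("wrist");cv2.imwrite("pics/w9.png",bot.camera("wrist"));pickle.dump(M,open("w9.pkl","wb"))
for d in bot.cut_out("wrist","half_bar_mid")[:3]:print(d["score"],d["centre"],d["mask"].sum())
plan(.4157,-.2744,.11,-.531)
E
```

```text
0.8 [232.9, 319.2] 2605
plan x,y,z cm [-51.16 -22.07   0.48] yaw 35.81 now [0.5874 0.2557 0.1135] j [ 0.41  0.57  0.25  1.25 -0.    1.89] t 14.95 F [ 0.2 -0.2  0.4]
```

Call:
move_arm(
  motion=[
    {"x":-5.1,"y":-2.2,"z":-0.5,"yaw":3.5},
    {"x":-10.2,"y":-4.4,"z":-0.5,"yaw":7},
    {"x":-15.3,"y":-6.6,"z":-0.5,"yaw":10.5},
    {"x":-20.4,"y":-8.8,"z":-0.5,"yaw":14},
    {"x":-25.5,"y":-11,"z":-0.5,"yaw":17.5},
    {"x":-30.6,"y":-13.2,"z":-0.5,"yaw":21},
    {"x":-35.7,"y":-15.4,"z":-0.5,"yaw":24.5},
    {"x":-40.8,"y":-17.6,"z":-0.5,"yaw":28},
    {"x":-46,"y":-19.8,"z":-0.5,"yaw":31.5},
    {"x":-51,"y":-22,"z":-0.5,"yaw":35.8},
    {"x":-51,"y":-22,"z":-0.5,"yaw":35.8},
    {"x":-51,"y":-22,"z":-0.5,"yaw":35.8},
    {"x":-51,"y":-22,"z":-0.5,"yaw":35.8},
  ],
  gripper=0.3,
)

```text
clock: 16.58
eef_pos: [0.4175, -0.2709, 0.12]
tool_rot: [0.867, 0.498, -0.0, -0.001]
ft_force: [0.4, 0.0, 0.4]
grip_width: 0.0557
grasp_force: 0.0
```

```bash
python3 - <<'E'
from h import *
M=bot.camera_model("wrist");im=bot.camera("wrist");cv2.imwrite("pics/w10.png",im);pickle.dump(M,open("w10.pkl","wb"))
for d in bot.cut_out("wrist","full_bar_mid")[:4]:
    m=d["mask"];b=im[m].mean(0);print(d["score"],d["centre"],m.sum(),b.round())
    if b.max()<75:
        for z in(-.018,-.012,-.006):print(z,fit([("wrist",M,m.astype(float))],(.028,.093,.016),z,(.4157,-.2744,-.531)))
plan(.4157,-.2744,-.008,-.531)
im=cv2.imread("pics/w9.png");M=pickle.load(open("w9.pkl","rb"))
print("half now",fit([("wrist",M,dark(im,(270,185,368,300)))],(.028,.0465,.016),.004,(.588,.257,.09)))
E
```

```text
0.94 [221.3, 320.7] 4473 [38. 37. 37.]
-0.018 (array([ 0.41938571, -0.27191035, -0.53638669]), np.float64(0.089253604415162))
-0.012 (array([ 0.41960328, -0.27144818, -0.53869352]), np.float64(0.056786032096719744))
-0.006 (array([ 0.42004245, -0.27093612, -0.53749232]), np.float64(0.032195789113767574))
0.89 [368.4, 301.1] 2582 [103. 109.   2.]
0.82 [144.9, 160.2] 4643 [ 6.  8. 99.]
plan x,y,z cm [-0.41  0.   12.83] yaw 0.16 now [ 0.4178 -0.2709  0.1203] j [-0.58  0.3  -0.16  1.11  0.    1.52] t 16.675 F [ 1.1  1.  -0.2]
half now (array([0.58842245, 0.25409402, 0.10165728]), np.float64(0.029735571108666304))
```

```bash
python3 - <<'E'
from h import *
plan(.420,-.2711,-.006,-.538)
E
```

```text
plan x,y,z cm [ 0.09  0.21 12.63] yaw 0.56 now [ 0.4178 -0.2709  0.1203] j [-0.58  0.3  -0.16  1.11  0.    1.52] t 16.675 F [ 1.1  1.  -0.2]
```

Call:
move_arm(
  motion=[
    {"x":0.1,"y":0.2,"z":4,"yaw":0.5},
    {"x":0.1,"y":0.2,"z":7,"yaw":0.5},
    {"x":0.1,"y":0.2,"z":9,"yaw":0.5},
    {"x":0.1,"y":0.2,"z":10.5,"yaw":0.5},
    {"x":0.1,"y":0.2,"z":11.5,"yaw":0.5},
    {"x":0.1,"y":0.2,"z":12.2,"yaw":0.5},
    {"x":0.1,"y":0.2,"z":12.6,"yaw":0.5},
    {"x":0.1,"y":0.2,"z":12.6,"yaw":0.5},
  ],
)

```text
clock: 17.68
eef_pos: [0.4197, -0.2725, -0.0054]
tool_rot: [0.87, 0.493, 0.0, 0.0]
ft_force: [-0.4, -0.3, -0.3]
grip_width: 0.0556
grasp_force: 0.0
```

Call:
move_arm(
  motion=[
    {"x":0,"y":0,"z":0,"yaw":0},
    {"x":0,"y":0,"z":0,"yaw":0},
    {"x":0,"y":0,"z":0,"yaw":0},
    {"x":0,"y":0,"z":0,"yaw":0},
  ],
  gripper=-1,
)

```text
clock: 18.18
eef_pos: [0.42, -0.2727, -0.0047]
tool_rot: [0.87, 0.493, 0.0, 0.001]
ft_force: [-1.7, 1.1, 6.8]
grip_width: -0.0001
grasp_force: 3.0
```

The fingers closed lightly on top of the bar, so the height offset is larger here. I'll reopen, go 11 mm deeper and close again.

Call:
move_arm(
  motion=[
    {"x":0,"y":0,"z":-0.3,"yaw":0},
    {"x":0,"y":0,"z":-0.3,"yaw":0},
    {"x":0,"y":0,"z":-0.3,"yaw":0},
    {"x":0,"y":0,"z":0,"yaw":0},
    {"x":0,"y":0,"z":0.3,"yaw":0},
    {"x":0,"y":0,"z":0.6,"yaw":0},
    {"x":0,"y":0,"z":0.9,"yaw":0},
    {"x":0,"y":0,"z":1.1,"yaw":0},
    {"x":0,"y":0,"z":1.1,"yaw":0},
  ],
  gripper=0.3,
)

```text
clock: 19.3
eef_pos: [0.4195, -0.2723, -0.0167]
tool_rot: [0.87, 0.493, -0.0, -0.0]
ft_force: [-0.5, 0.8, 0.2]
grip_width: 0.0558
grasp_force: 0.0
```

Call:
move_arm(
  motion=[
    {"x":0,"y":0,"z":0,"yaw":0},
    {"x":0,"y":0,"z":0,"yaw":0},
    {"x":0,"y":0,"z":0,"yaw":0},
    {"x":0,"y":0,"z":0,"yaw":0},
  ],
  gripper=-1,
)

```text
clock: 19.8
eef_pos: [0.4198, -0.2725, -0.0161]
tool_rot: [0.87, 0.493, 0.0, 0.0]
ft_force: [-0.5, 1.3, 5.0]
grip_width: 0.0263
grasp_force: 60.9
```

Call:
move_arm(
  motion=[
    {"x":0,"y":0,"z":-0.5,"yaw":0},
    {"x":0,"y":0,"z":-2,"yaw":0},
    {"x":0,"y":0,"z":-6,"yaw":0},
    {"x":0,"y":0,"z":-11,"yaw":0},
    {"x":0,"y":0,"z":-11,"yaw":0},
    {"x":0,"y":0,"z":-11,"yaw":0},
  ],
)

```text
clock: 20.55
eef_pos: [0.4193, -0.2722, 0.0935]
tool_rot: [0.87, 0.493, -0.0, -0.0]
ft_force: [-0.9, 0.3, -2.7]
grip_width: 0.026
grasp_force: 60.2
```

```bash
python3 - <<'E'
from h import *
plan(.5969,.1772,.10,.093)
E
```

```text
plan x,y,z cm [47.68 -7.84 -0.65] yaw -36.24 now [ 0.4193 -0.2722  0.0935] j [-0.58  0.32 -0.2   1.05 -0.    1.53] t 20.55 F [-0.9  0.3 -2.7]
```

Call:
move_arm(
  motion=[
    {"x":4,"y":-0.7,"z":-0.3,"yaw":-3},
    {"x":9,"y":-1.5,"z":-0.6,"yaw":-7},
    {"x":14,"y":-2.3,"z":-0.6,"yaw":-11},
    {"x":20,"y":-3.3,"z":-0.6,"yaw":-15},
    {"x":26,"y":-4.3,"z":-0.6,"yaw":-20},
    {"x":32,"y":-5.3,"z":-0.6,"yaw":-25},
    {"x":38,"y":-6.3,"z":-0.6,"yaw":-30},
    {"x":43,"y":-7.1,"z":-0.6,"yaw":-34},
    {"x":47.7,"y":-7.85,"z":-0.6,"yaw":-36.2},
    {"x":47.7,"y":-7.85,"z":-0.6,"yaw":-36.2},
    {"x":47.7,"y":-7.85,"z":-0.6,"yaw":-36.2},
    {"x":47.7,"y":-7.85,"z":2,"yaw":-36.2},
    {"x":47.7,"y":-7.85,"z":4,"yaw":-36.2},
    {"x":47.7,"y":-7.85,"z":6,"yaw":-36.2},
    {"x":47.7,"y":-7.85,"z":6,"yaw":-36.2},
    {"x":47.7,"y":-7.85,"z":6,"yaw":-36.2},
  ],
)

```text
clock: 22.55
eef_pos: [0.5974, 0.1762, 0.034]
tool_rot: [0.674, 0.738, 0.0, 0.0]
ft_force: [0.7, 0.1, -2.2]
grip_width: 0.0261
grasp_force: 60.2
```

```bash
python3 - <<'E'
from h import *
M=bot.camera_model("wrist");im=bot.camera("wrist");cv2.imwrite("pics/w11.png",im);pickle.dump(M,open("w11.pkl","wb"))
plan(.5969,.1772,.006,.093)
E
```

```text
plan x,y,z cm [ 0.06 -0.1   2.85] yaw -0.1 now [0.5979 0.1767 0.0345] j [ 0.29  0.6   0.08  1.05 -0.    1.77] t 22.6 F [ 0.  -0.6 -1.9]
```

View pics/w11.png

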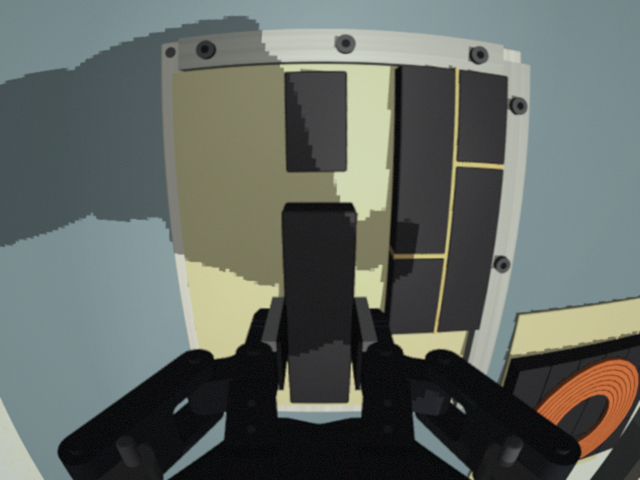

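The held full bar ends at row ~205 and the laid half bar spans rows 70–170, cols 287–347. The second course's front edge is at col ~395. I'm checking the end clearance before lowering.

```bash
python3 - <<'E'
from h import *
M=pickle.load(open("w11.pkl","rb"));zt=.0345
B=np.array([at("wrist",(x,210),zt+.011,M) for x in(283,356)]);  # held bar, top far edge
for zc in(-.002,.002,.006):
  H=np.array([at("wrist",p,zc+.016,M) for p in((287,170),(347,171),(287,71),(347,71))])
  C=np.array([at("wrist",p,zc+.016,M) for p in((397,66),(390,332))])
  F=np.array([at("wrist",p,zc+.0,M) for p in((180,68),(390,66))])
  v=C[0]-C[1];a=np.arctan2(-v[0],v[1]);R=np.array([[np.cos(a),-np.sin(a)],[np.sin(a),np.cos(a)]]).T
  f=lambda P:(R@(np.atleast_2d(P)[:,:2]-C[0,:2]).T).T.round(4).tolist()
  print(zc,"yaw",round(a,4),"C0",C[0].round(4),"len",np.linalg.norm(v).round(4),"half",f(H),"barend",f(B),"fence",f(F))
E
```

```text
-0.002 yaw 0.1162 C0 [0.6254 0.2888 0.014 ] len 0.1461 half [[-0.0551, -0.0514], [-0.0254, -0.0527], [-0.0534, -0.0022], [-0.0246, -0.003]] barend [[-0.0548, -0.0642], [-0.0241, -0.065]] fence [[-0.1137, 0.0074], [-0.0004, 0.0023]]
0.002 yaw 0.1162 C0 [0.6247 0.2881 0.018 ] len 0.1429 half [[-0.0539, -0.0503], [-0.0249, -0.0515], [-0.0523, -0.0022], [-0.0241, -0.0029]] barend [[-0.0539, -0.0636], [-0.0232, -0.0644]] fence [[-0.1114, 0.0073], [-0.0003, 0.0023]]
0.006 yaw 0.1162 C0 [0.6239 0.2874 0.022 ] len 0.1397 half [[-0.0527, -0.0492], [-0.0243, -0.0504], [-0.0511, -0.0021], [-0.0235, -0.0029]] barend [[-0.0531, -0.063], [-0.0224, -0.0638]] fence [[-0.109, 0.0072], [-0.0003, 0.0023]]
```

Call:
move_arm(
  motion=[
    {"x":0.5,"y":-0.4,"z":1,"yaw":0},
    {"x":0.5,"y":-0.4,"z":2,"yaw":0},
    {"x":0.5,"y":-0.4,"z":2.3,"yaw":0},
    {"x":0.5,"y":-0.4,"z":2.5,"yaw":0},
    {"x":0.5,"y":-0.4,"z":2.6,"yaw":0},
    {"x":0.5,"y":-0.4,"z":2.7,"yaw":0},
    {"x":0.5,"y":-0.4,"z":2.7,"yaw":0},
  ],
)

```text
clock: 23.48
eef_pos: [0.593, 0.1818, 0.0066]
tool_rot: [0.674, 0.739, 0.0, 0.0]
ft_force: [-0.3, -0.4, -2.2]
grip_width: 0.0262
grasp_force: 60.2
```

Call:
move_arm(
  motion=[
    {"x":0,"y":0,"z":0.1,"yaw":0},
    {"x":0,"y":0,"z":0.2,"yaw":0},
    {"x":0,"y":0,"z":0.2,"yaw":0},
  ],
)

```text
clock: 23.85
eef_pos: [0.5928, 0.1818, 0.0044]
tool_rot: [0.674, 0.739, -0.0, -0.0]
ft_force: [0.5, -0.0, -2.5]
grip_width: 0.026
grasp_force: 60.2
```

Call:
move_arm(
  motion=[
    {"x":0,"y":0,"z":0.1,"yaw":0},
    {"x":0,"y":0,"z":0.2,"yaw":0},
    {"x":0,"y":0,"z":0.2,"yaw":0},
  ],
)

```text
clock: 24.22
eef_pos: [0.5928, 0.1817, 0.0024]
tool_rot: [0.674, 0.739, -0.0, -0.0]
ft_force: [-0.4, 0.0, -1.5]
grip_width: 0.0261
grasp_force: 60.2
```

Call:
move_arm(
  motion=[
    {"x":0,"y":0,"z":0.1,"yaw":0},
    {"x":0,"y":0,"z":0.2,"yaw":0},
    {"x":0,"y":0,"z":0.2,"yaw":0},
  ],
)

```text
clock: 24.6
eef_pos: [0.5928, 0.1817, 0.0004]
tool_rot: [0.674, 0.739, -0.0, -0.0]
ft_force: [-0.2, -0.6, -2.7]
grip_width: 0.0261
grasp_force: 60.2
```

Call:
move_arm(
  motion=[
    {"x":0,"y":0,"z":0.1,"yaw":0},
    {"x":0,"y":0,"z":0.2,"yaw":0},
    {"x":0,"y":0,"z":0.2,"yaw":0},
  ],
)

```text
clock: 24.98
eef_pos: [0.5928, 0.1818, -0.0016]
tool_rot: [0.674, 0.739, -0.0, -0.0]
ft_force: [0.2, -0.1, -1.9]
grip_width: 0.0263
grasp_force: 60.2
```

Call:
move_arm(
  motion=[
    {"x":0,"y":0,"z":0.1,"yaw":0},
    {"x":0,"y":0,"z":0.2,"yaw":0},
    {"x":0,"y":0,"z":0.2,"yaw":0},
  ],
)

```text
clock: 25.35
eef_pos: [0.5929, 0.1818, -0.003]
tool_rot: [0.674, 0.739, 0.0, 0.0]
ft_force: [-1.5, 0.4, 2.2]
grip_width: 0.0261
grasp_force: 60.7
```

Contact at −3 mm fits a uniform ~21 mm height offset. Releasing.

Call:
move_arm(
  motion=[
    {"x":0,"y":0,"z":0,"yaw":0},
    {"x":0,"y":0,"z":0,"yaw":0},
    {"x":0,"y":0,"z":0,"yaw":0},
    {"x":0,"y":0,"z":-2,"yaw":0},
    {"x":0,"y":0,"z":-6,"yaw":0},
    {"x":0,"y":0,"z":-10,"yaw":0},
    {"x":0,"y":0,"z":-14,"yaw":0},
    {"x":0,"y":0,"z":-14,"yaw":0},
    {"x":0,"y":0,"z":-14,"yaw":0},
  ],
  gripper=0.0,
)

```text
clock: 26.48
eef_pos: [0.5926, 0.1817, 0.1361]
tool_rot: [0.674, 0.739, -0.0, -0.0]
ft_force: [-0.4, 0.6, -0.0]
grip_width: 0.0428
grasp_force: 0.0
```

```bash
cat > look.py <<'E'
from h import *
import sys
# find bars & courses in the wrist picture by colour contours, report in jig-like frame (second course front face x=0, its fence end y=0)
n=sys.argv[1];M=bot.camera_model("wrist");im=bot.camera("wrist");cv2.imwrite(f"pics/{n}.png",im);pickle.dump(M,open(n+".pkl","wb"))
print(bot.get_obs()["eef_pos"].round(4))
for nm in("half_bar_mid","full_bar_mid","course_a"):
    for d in bot.cut_out("wrist",nm)[:4]:
        m=d["mask"].astype(np.uint8);b=im[m>0].mean(0)
        if b.max()>80 or d["score"]<.3:continue
        pts=cv2.findContours(m,0,2)[0];q=max(pts,key=len)[:,0,:].astype(float)
        P=np.array([at("wrist",p,.0083,M)[:2] for p in q]);r=cv2.minAreaRect((P*1000).astype(np.float32))
        print(nm,round(d["score"],2),np.round(d["centre"]),int(m.sum()),"world",np.round(r[0],1),np.round(r[1],1),round(r[2],2))
E
python3 look.py w12
```

```text
[0.592  0.1815 0.1352]
half_bar_mid 0.69 [128. 322.] 2445 world [588.5 256.7] [30.2 49.5] 5.75
full_bar_mid 0.84 [218. 319.] 4582 world [593.2 178.9] [ 31.9 103.4] 5.61
course_a 0.98 [180. 390.] 6614 world [647.  217.7] [ 32.  147.1] 5.53
course_a 0.6 [182. 425.] 5901 world [677.7 220.7] [ 30.2 148.3] 5.5
```

```bash
python3 - <<'E'
from h import *
plan(.5520,.2530,.06,.0955)
plan(.5520,.2530,-.003,.0955)
E
```

```text
plan x,y,z cm [ 7.49 -3.29  7.48] yaw -0.18 now [0.5919 0.1815 0.1348] j [ 0.3   0.52  0.22  1.27 -0.    1.78] t 26.675 F [-0.6  0.6 -0.2]
plan x,y,z cm [ 7.5  -3.27 13.78] yaw -0.18 now [0.5919 0.1815 0.1348] j [ 0.3   0.52  0.22  1.27 -0.    1.78] t 26.675 F [-0.6  0.6 -0.2]
```

Call:
move_arm(
  motion=[
    {"x":4,"y":-2,"z":2,"yaw":0},
    {"x":7.5,"y":-3.3,"z":4,"yaw":0},
    {"x":7.5,"y":-3.3,"z":7,"yaw":0},
    {"x":7.5,"y":-3.3,"z":10,"yaw":0},
    {"x":7.5,"y":-3.3,"z":12,"yaw":0},
    {"x":7.5,"y":-3.3,"z":13,"yaw":0},
    {"x":7.5,"y":-3.3,"z":13.7,"yaw":0},
    {"x":7.5,"y":-3.3,"z":13.7,"yaw":0},
  ],
  gripper=-1,
)

```text
clock: 27.68
eef_pos: [0.5531, 0.2534, -0.0006]
tool_rot: [0.674, 0.739, -0.0, -0.0]
ft_force: [-0.7, 0.9, -0.6]
grip_width: 0.0001
grasp_force: 0.0
```

Call:
move_arm(
  motion=[
    {"x":0,"y":0.4,"z":0,"yaw":0},
    {"x":0,"y":0.8,"z":0,"yaw":0},
    {"x":0,"y":1.2,"z":0,"yaw":0},
    {"x":0,"y":1.6,"z":0,"yaw":0},
    {"x":0,"y":2.0,"z":0,"yaw":0},
  ],
)

```text
clock: 28.3
eef_pos: [0.5725, 0.2554, 0.0001]
tool_rot: [0.674, 0.739, -0.0, -0.001]
ft_force: [-3.7, 0.0, 5.9]
grip_width: 0.0006
grasp_force: 3.0
```

```bash
python3 look.py w13; python3 - <<'E'
from h import *
o=bot.get_obs();print(o["eef_pos"],o["ft_force"],o["ft_torque"],o["grip_width"])
im=cv2.imread("pics/w13.png");M=pickle.load(open("w13.pkl","rb"));u=np.int32(proj("wrist",o["eef_pos"],M));print(u)
g=im.max(2);print(g[::1][u[1]-60:u[1]+20:5,u[0]-60:u[0]+110:6])
E
```

```text
[5.732e-01 2.554e-01 2.000e-04]
half_bar_mid 0.73 [300. 379.] 5893 world [602.1 250.9] [33.2 56.2] 5.8
full_bar_mid 0.53 [406. 321.] 292 world [580.5 186.6] [ 5.4 26.6] 8.4
course_a 0.95 [309. 466.] 7926 world [647.9 245.4] [37.7 82.1] 4.96
[5.73196209e-01 2.55441934e-01 9.49388049e-05] [-3.67910809 -0.65309779  5.03895449] [-0.09483962  0.54242536 -0.01482026] -0.0001497716112927937
[320 292]
[[104 106 104 103 106 104 105 104 105 104 105 104 105 104 103 102 138 190
  189 193 169  76  82  86 131 189 187 188 186]
 [100 101 101  99 100 101 101 100 100  99 100 101 100  99 102 100 101 183
  187 187 161  89  35  44 102 187 186 185 183]
 [101 103 103 102 104 104 103 103 104 105 103 105 103 104 106 105 107 177
  194 195 194  95  78  87 153 196 194 193 190]
 [104 104 103 106 107 106 106 105 106 105 107 105 107 105 105 107 105 108
  195 197 197 196 112 150 196 196 192 193 192]
 [102 102 103 103 103 105 105 102 104 104 105 105 102 105 106 106 104 106
  104 104 182 183 183 179 179 178 130 105 179]
 [117 114 116 116 117 115 115 115 117 116 115 114 115 116 116 114 114 114
  114 111 113 112 113 11
[... 533 characters left out ...]
114 116 115 114 113 115 115 116 112  27  24  29
   26  27  26  27  26  25  25  26  97 154 198]
 [114 114 114 112 114 114 115 115 114 114 113 115 115 115 112  21  26  30
   27  26  28  28  29  27  25  26 111 179 193]
 [115 114 115 116 114 115 114 113 117 115 113 116 115 114 112  26  27  27
   26  26  27  25  28  26  27  25 113 194 196]
 [114 115 115 114 114 115 116 110  69  67  50  68  68 115 112  25  28  25
   28  29  25  27  25  27  28  26 183 195 194]
 [113 113 114 114 114 115 113 109  56  55  11  54  58 116  98  28  30  28
   29  27  27  26  25  29  24  27 196 195 195]
 [115 113 115 116 114 112 109  95  56  54  12  57  55 108  94  25  27  29
   29  23  26  29  27  28  27  26 196 195 194]]
```

Call:
move_arm(
  motion=[
    {"x":0,"y":0.4,"z":0,"yaw":0},
    {"x":0,"y":0.8,"z":0,"yaw":0},
    {"x":0,"y":0.9,"z":0,"yaw":0},
  ],
)

```text
clock: 28.88
eef_pos: [0.5815, 0.2562, 0.0]
tool_rot: [0.674, 0.739, -0.0, -0.0]
ft_force: [-5.3, -0.1, 7.1]
grip_width: -0.0002
grasp_force: 3.8
```

```bash
python3 look.py w14
```

```text
[0.5814 0.2562 0.    ]
half_bar_mid 0.68 [301. 380.] 5863 world [611.3 251.8] [33.  56.1] 6.43
full_bar_mid 0.65 [409. 320.] 392 world [588.3 187.1] [ 8.7 25.8] 5.32
course_a 0.89 [318. 503.] 6563 world [682.8 240.6] [32.4 98. ] 6.91
```

```bash
cat > scan.py <<'E'
from h import *
import sys
n=sys.argv[1];im=cv2.imread(f"pics/{n}.png").max(2)
for r in map(int,sys.argv[2:]):
    b=im[r]>62;e=np.flatnonzero(np.diff(b.astype(int)));print(r,[(int(k+1),"L" if b[k+1] else "D") for k in e if 250<k<620])
E
python3 scan.py w14 260 280 300 320
```

```text
260 [(348, 'D'), (409, 'L'), (421, 'D'), (488, 'L'), (494, 'D'), (542, 'L')]
280 [(346, 'D'), (416, 'L'), (419, 'D'), (485, 'L'), (491, 'D'), (544, 'L')]
300 [(305, 'D'), (334, 'L'), (346, 'D'), (414, 'L'), (417, 'D'), (482, 'L'), (487, 'D'), (533, 'L')]
320 [(285, 'D'), (411, 'L'), (415, 'D'), (477, 'L'), (483, 'D'), (528, 'L')]
```

Call:
move_arm(
  motion=[
    {"x":0,"y":0.1,"z":0,"yaw":0},
    {"x":0,"y":0.2,"z":0,"yaw":0},
    {"x":0,"y":0.3,"z":0,"yaw":0},
  ],
)

```text
clock: 29.45
eef_pos: [0.5841, 0.2564, 0.0]
tool_rot: [0.674, 0.739, -0.0, -0.001]
ft_force: [-4.6, -0.3, 5.3]
grip_width: 0.0001
grasp_force: 3.6
```

Call:
move_arm(
  motion=[
    {"x":0,"y":0.1,"z":0,"yaw":0},
    {"x":0,"y":0.2,"z":0,"yaw":0},
    {"x":0,"y":0.3,"z":0,"yaw":0},
  ],
)

```text
clock: 29.82
eef_pos: [0.586, 0.2566, -0.0]
tool_rot: [0.674, 0.739, -0.001, -0.001]
ft_force: [-8.5, -0.6, 8.9]
grip_width: 0.0001
grasp_force: 5.8
```

Call:
move_arm(
  motion=[
    {"x":0,"y":0.1,"z":0,"yaw":0},
    {"x":0,"y":0.2,"z":0,"yaw":0},
    {"x":0,"y":0.2,"z":0,"yaw":0},
  ],
)

```text
clock: 30.2
eef_pos: [0.5861, 0.2567, -0.0]
tool_rot: [0.673, 0.739, -0.002, -0.002]
ft_force: [-11.7, -1.2, 12.2]
grip_width: -0.0002
grasp_force: 7.6
```

```bash
python3 look.py w15;python3 scan.py w15 260 270 280 300 320; python3 scan.py w13 280 300
```

```text
[ 0.5861  0.2567 -0.    ]
half_bar_mid 0.57 [301. 380.] 5780 world [615.3 252.5] [33.5 54.9] 5.53
full_bar_mid 0.89 [407. 319.] 411 world [592.8 187.5] [ 9.3 25.8] 5.75
full_bar_mid 0.57 [302. 380.] 5781 world [615.5 252.2] [33.  55.6] 5.71
course_a 0.8 [306. 443.] 6787 world [646.6 249.8] [35.7 71.8] 5.48
course_a 0.63 [319. 494.] 6600 world [681.2 242.4] [32.4 93.2] 6.22
260 [(347, 'D'), (408, 'L'), (411, 'D'), (479, 'L'), (484, 'D'), (533, 'L')]
270 [(346, 'D'), (477, 'L'), (483, 'D'), (532, 'L')]
280 [(346, 'D'), (476, 'L'), (481, 'D'), (538, 'L')]
300 [(305, 'D'), (334, 'L'), (345, 'D'), (472, 'L'), (478, 'D'), (525, 'L')]
320 [(285, 'D'), (468, 'L'), (474, 'D'), (521, 'L')]
280 [(346, 'D'), (416, 'L'), (439, 'D'), (503, 'L'), (509, 'D'), (559, 'L'), (563, 'D'), (567, 'L')]
300 [(305, 'D'), (334, 'L'), (346, 'D'), (413, 'L'), (436, 'D'), (499, 'L'), (505, 'D'), (548, 'L')]
```

The half bar is hard against the second course (no gap in the scan, and the arm stalled). The full bar is next.

```bash
python3 - <<'E'
from h import *
plan(.5550,.1755,0,.0955)
E
```

```text
plan x,y,z cm [-7.79 -3.86  0.02] yaw -0.12 now [ 0.5861  0.2567 -0.    ] j [0.41 0.67 0.11 1.02 0.   1.89] t 30.4 F [-11.5  -0.3  11.5]
```

Call:
move_arm(
  motion=[
    {"x":0,"y":-0.6,"z":0,"yaw":0},
    {"x":0,"y":-1.5,"z":-1,"yaw":0},
    {"x":-1,"y":-3,"z":-3.5,"yaw":0},
    {"x":-4,"y":-4.1,"z":-3.5,"yaw":0},
    {"x":-7.8,"y":-4.1,"z":-3.5,"yaw":0},
    {"x":-7.8,"y":-4.1,"z":-2,"yaw":0},
    {"x":-7.8,"y":-4.1,"z":-0.5,"yaw":0},
    {"x":-7.8,"y":-4.1,"z":0,"yaw":0},
    {"x":-7.8,"y":-4.1,"z":0,"yaw":0},
  ],
)

```text
clock: 31.52
eef_pos: [0.5556, 0.176, -0.0015]
tool_rot: [0.673, 0.739, -0.001, -0.0]
ft_force: [-0.5, -0.5, 0.5]
grip_width: -0.0002
grasp_force: 0.0
```

Call:
move_arm(
  motion=[
    {"x":0,"y":0.4,"z":0,"yaw":0},
    {"x":0,"y":0.8,"z":0,"yaw":0},
    {"x":0,"y":1.2,"z":0,"yaw":0},
    {"x":0,"y":1.6,"z":0,"yaw":0},
    {"x":0,"y":2.0,"z":0,"yaw":0},
    {"x":0,"y":2.0,"z":0,"yaw":0},
  ],
)

```text
clock: 32.28
eef_pos: [0.5767, 0.1772, -0.0003]
tool_rot: [0.674, 0.739, 0.0, 0.0]
ft_force: [-3.2, -0.3, 4.1]
grip_width: 0.0
grasp_force: 2.1
```

```bash
python3 look.py w16;python3 scan.py w16 230 260 290 320 350
```

```text
[ 5.767e-01  1.772e-01 -3.000e-04]
half_bar_mid 0.61 [130. 428.] 9453 world [616.2 259.1] [35.5 53.3] 6.0
full_bar_mid 0.97 [267. 382.] 10750 world [604.4 187.8] [33.3 86.1] 7.6
course_a 0.67 [221. 484.] 19468 world [651.1 214.9] [ 38.1 158. ] 5.21
course_a 0.61 [218. 544.] 13334 world [686.4 218.1] [ 31.4 157.5] 5.5
230 [(345, 'D'), (356, 'L'), (416, 'D'), (417, 'L'), (450, 'D'), (518, 'L'), (523, 'D'), (568, 'L')]
260 [(346, 'D'), (384, 'L'), (388, 'D'), (389, 'L'), (394, 'D'), (395, 'L'), (396, 'D'), (399, 'L'), (400, 'D'), (401, 'L'), (404, 'D'), (405, 'L'), (408, 'D'), (409, 'L'), (411, 'D'), (412, 'L'), (413, 'D'), (416, 'L'), (447, 'D'), (513, 'L'), (518, 'D'), (562, 'L')]
290 [(346, 'D'), (414, 'L'), (443, 'D'), (453, 'L'), (512, 'D'), (562, 'L')]
320 [(285, 'D'), (312, 'L'), (313, 'D'), (411, 'L'), (438, 'D'), (500, 'L'), (505, 'D'), (547, 'L')]
350 [(277, 'D'), (313, 'L'), (315, 'D'), (324, 'L'), (326, 'D'), (409, 'L'), (433, 'D'), (493, 'L'), (498, 'D'), (538, 'L')]
```

Call:
move_arm(
  motion=[
    {"x":0,"y":0.4,"z":0,"yaw":0},
    {"x":0,"y":0.8,"z":0,"yaw":0},
    {"x":0,"y":1.1,"z":0,"yaw":0},
    {"x":0,"y":1.2,"z":0,"yaw":0},
    {"x":0,"y":1.3,"z":0,"yaw":0},
  ],
)

```text
clock: 33.1
eef_pos: [0.5883, 0.1784, -0.0005]
tool_rot: [0.674, 0.739, -0.001, -0.001]
ft_force: [-5.5, -0.7, 6.2]
grip_width: 0.0001
grasp_force: 3.6
```

```bash
python3 look.py w17;python3 scan.py w17 200 230 260 290 320 350
```

```text
[ 5.885e-01  1.784e-01 -4.000e-04]
half_bar_mid 0.98 [129. 398.] 9693 world [615.4 258.7] [34.1 53.2] 5.88
full_bar_mid 0.58 [266. 378.] 10681 world [615.4 189.4] [33.1 85.8] 9.41
course_a 0.89 [219. 521.] 14608 world [684.8 217.3] [ 31.5 157.6] 5.46
200 [(341, 'D'), (414, 'L'), (428, 'D'), (456, 'L'), (457, 'D'), (498, 'L'), (504, 'D'), (506, 'L'), (507, 'D'), (553, 'L')]
230 [(343, 'D'), (357, 'L'), (426, 'D'), (441, 'L'), (443, 'D'), (444, 'L'), (445, 'D'), (494, 'L'), (500, 'D'), (549, 'L')]
260 [(344, 'D'), (375, 'L'), (413, 'D'), (414, 'L'), (423, 'D'), (438, 'L'), (439, 'D'), (490, 'L'), (496, 'D'), (543, 'L')]
290 [(346, 'D'), (413, 'L'), (420, 'D'), (427, 'L'), (490, 'D'), (547, 'L')]
320 [(285, 'D'), (303, 'L'), (307, 'D'), (308, 'L'), (314, 'D'), (325, 'L'), (333, 'D'), (334, 'L'), (336, 'D'), (412, 'L'), (416, 'D'), (479, 'L'), (484, 'D'), (529, 'L')]
350 [(277, 'D'), (313, 'L'), (315, 'D'), (324, 'L'), (326, 'D'), (472, 'L'), (478, 'D'), (521, 'L')]
```

Call:
move_arm(
  motion=[
    {"x":0,"y":0.1,"z":0,"yaw":0},
    {"x":0,"y":0.2,"z":0,"yaw":0},
    {"x":0,"y":0.3,"z":0,"yaw":0},
    {"x":0,"y":0.3,"z":0,"yaw":0},
  ],
)

```text
clock: 33.8
eef_pos: [0.5907, 0.1786, -0.0005]
tool_rot: [0.674, 0.739, -0.001, -0.001]
ft_force: [-6.3, -0.4, 7.1]
grip_width: -0.0002
grasp_force: 4.3
```

```bash
python3 look.py w18;python3 scan.py w18 200 230 260 290 320 350
```

```text
[ 5.908e-01  1.786e-01 -5.000e-04]
full_bar_mid 0.91 [267. 380.] 10770 world [618.1 189.5] [33.2 86.6] 9.71
course_a 0.88 [212. 457.] 20113 world [650.1 214.9] [ 36.4 157.8] 4.73
course_a 0.67 [219. 517.] 14995 world [684.3 217.5] [ 31.2 157.3] 5.11
200 [(341, 'D'), (413, 'L'), (422, 'D'), (436, 'L'), (437, 'D'), (444, 'L'), (445, 'D'), (493, 'L'), (498, 'D'), (549, 'L')]
230 [(342, 'D'), (355, 'L'), (413, 'D'), (414, 'L'), (420, 'D'), (434, 'L'), (435, 'D'), (437, 'L'), (439, 'D'), (441, 'L'), (442, 'D'), (443, 'L'), (444, 'D'), (489, 'L'), (494, 'D'), (544, 'L')]
260 [(344, 'D'), (378, 'L'), (413, 'D'), (414, 'L'), (417, 'D'), (432, 'L'), (434, 'D'), (435, 'L'), (436, 'D'), (446, 'L'), (447, 'D'), (485, 'L'), (490, 'D'), (539, 'L')]
290 [(345, 'D'), (421, 'L'), (485, 'D'), (533, 'L'), (535, 'D'), (545, 'L')]
320 [(285, 'D'), (303, 'L'), (314, 'D'), (325, 'L'), (336, 'D'), (474, 'L'), (479, 'D'), (525, 'L')]
350 [(277, 'D'), (313, 'L'), (315, 'D'), (324, 'L'), (326, 'D'), (467, 'L'), (472, 'D'), (517, 'L')]
```

Closing up by rotation; I'll keep pressing.

Call:
move_arm(
  motion=[
    {"x":0,"y":0.1,"z":0,"yaw":0},
    {"x":0,"y":0.2,"z":0,"yaw":0},
    {"x":0,"y":0.3,"z":0,"yaw":0},
    {"x":0,"y":0.4,"z":0,"yaw":0},
    {"x":0,"y":0.4,"z":0,"yaw":0},
  ],
)

```text
clock: 34.62
eef_pos: [0.5916, 0.1792, -0.0005]
tool_rot: [0.673, 0.739, -0.003, -0.003]
ft_force: [-12.9, -0.9, 12.5]
grip_width: 0.0
grasp_force: 8.5
```

```bash
python3 look.py w19;python3 scan.py w19 180 200 230 260 290 320
```

```text
[ 5.916e-01  1.792e-01 -5.000e-04]
half_bar_mid 0.93 [130. 391.] 9539 world [614.8 258.4] [33.4 53.4] 5.41
full_bar_mid 0.58 [267. 380.] 10540 world [618.7 190.2] [33.1 85.2] 8.36
full_bar_mid 0.5 [130. 388.] 9636 world [615.  258.6] [33.3 53.1] 5.39
course_a 0.6 [216. 517.] 15467 world [684.  217.7] [ 31.2 158.1] 5.43
course_a 0.56 [213. 458.] 20124 world [649.9 214.4] [ 36.5 158.2] 5.47
180 [(353, 'D'), (358, 'L'), (427, 'D'), (435, 'L'), (440, 'D'), (442, 'L'), (444, 'D'), (445, 'L'), (447, 'D'), (449, 'L'), (451, 'D'), (455, 'L'), (456, 'D'), (493, 'L'), (499, 'D'), (550, 'L')]
200 [(342, 'D'), (414, 'L'), (420, 'D'), (434, 'L'), (440, 'D'), (441, 'L'), (442, 'D'), (443, 'L'), (444, 'D'), (491, 'L'), (497, 'D'), (548, 'L')]
230 [(343, 'D'), (358, 'L'), (414, 'D'), (415, 'L'), (418, 'D'), (430, 'L'), (433, 'D'), (435, 'L'), (436, 'D'), (437, 'L'), (438, 'D'), (441, 'L'), (442, 'D'), (458, 'L'), (459, 'D'), (487, 'L'), (493, 'D'), (543, 'L')]
260 [(344, 'D'), (385, 'L'), (413, 'D'), (428, 'L'), (429, 'D'), (431, 'L'), (433, 'D'), (483, 'L'), (489, 'D'), (538, 'L')]
290 [(345, 'D'), (418, 'L'), (422, 'D'), (439, 'L'), (484, 'D'), (532, 'L'), (536, 'D'), (544, 'L')]
320 [(285, 'D'), (303, 'L'), (305, 'D'), (306, 'L'), (314, 'D'), (325, 'L'), (336, 'D'), (472, 'L'), (478, 'D'), (524, 'L')]
```

Call:
move_arm(
  motion=[
    {"x":0,"y":-0.8,"z":0,"yaw":0},
    {"x":0,"y":-1.2,"z":0,"yaw":0},
    {"x":2.4,"y":-1.2,"z":0,"yaw":0},
    {"x":2.4,"y":-0.8,"z":0,"yaw":0},
    {"x":2.4,"y":-0.4,"z":0,"yaw":0},
    {"x":2.4,"y":-0.2,"z":0,"yaw":0},
    {"x":2.4,"y":0,"z":0,"yaw":0},
    {"x":2.4,"y":0,"z":0,"yaw":0},
  ],
)

```text
clock: 35.83
eef_pos: [0.5907, 0.2027, -0.0009]
tool_rot: [0.674, 0.739, -0.002, -0.003]
ft_force: [-8.8, 1.0, 5.6]
grip_width: 0.0001
grasp_force: 5.1
```

```bash
python3 look.py w20;python3 scan.py w20 260 290 320 ; python3 scan.py w20 270 280 310
```

```text
[ 0.5907  0.2027 -0.0008]
full_bar_mid 0.9 [297. 385.] 6357 world [620.5 200.6] [33.3 59.1] 5.43
course_a 0.74 [255. 508.] 13108 world [684.  217.7] [ 31.5 150.8] 5.57
course_a 0.59 [239. 451.] 15210 world [649.2 225. ] [ 34.9 130.9] 5.84
260 [(348, 'D'), (480, 'L'), (486, 'D'), (536, 'L')]
290 [(347, 'D'), (476, 'L'), (481, 'D'), (529, 'L')]
320 [(285, 'D'), (305, 'L'), (306, 'D'), (312, 'L'), (313, 'D'), (325, 'L'), (326, 'D'), (327, 'L'), (328, 'D'), (332, 'L'), (333, 'D'), (470, 'L'), (475, 'D'), (522, 'L')]
270 [(348, 'D'), (391, 'L'), (392, 'D'), (479, 'L'), (484, 'D'), (534, 'L')]
280 [(347, 'D'), (477, 'L'), (483, 'D'), (532, 'L')]
310 [(290, 'D'), (310, 'L'), (311, 'D'), (472, 'L'), (477, 'D'), (525, 'L')]
```

Call:
move_arm(
  motion=[
    {"x":0,"y":-0.8,"z":0,"yaw":0},
    {"x":0,"y":-1.2,"z":-3,"yaw":0},
    {"x":-2,"y":0.5,"z":-8,"yaw":0},
    {"x":-4,"y":2.5,"z":-13,"yaw":0},
    {"x":-6,"y":2.5,"z":-14,"yaw":0},
    {"x":-6,"y":2.5,"z":-14,"yaw":0},
    {"x":-6,"y":2.5,"z":-14,"yaw":0},
  ],
)

```text
clock: 36.9
eef_pos: [0.6228, 0.1453, 0.1374]
tool_rot: [0.674, 0.739, -0.001, -0.001]
ft_force: [0.8, -1.2, -0.2]
grip_width: -0.0002
grasp_force: 0.0
```

```bash
python3 look.py w21; python3 - <<'E'
from h import *
im=cv2.imread("pics/w21.png").max(2);M=pickle.load(open("w21.pkl","rb"))
o=bot.get_obs();print(proj("wrist",(.61,.12,.0083),M))
# map top-plane image to metric jig-aligned raster: 1 px = 1 mm
a=.0955;R=np.array([[np.cos(a),-np.sin(a)],[np.sin(a),np.cos(a)]]);o0=np.array([.62,.29])
xs=np.arange(-80,60);ys=np.arange(30,-190,-1);mp=np.zeros((len(ys),len(xs),2),np.float32)
for i,y in enumerate(ys):
  for j,x in enumerate(xs):
    w=o0+R@np.array([x,y])/1000;mp[i,j]=proj("wrist",(w[0],w[1],.0083),M)
g=cv2.remap(im,mp[...,0],mp[...,1],cv2.INTER_LINEAR);cv2.imwrite("pics/g21.png",g)
for y in range(20,-180,-8):print(y,"".join("#" if v<62 else ("+" if v<140 else ".") for v in g[30-y][::2]))
E
```

```text
[0.6227 0.1456 0.1372]
half_bar_mid 0.55 [ 74. 320.] 2507 world [611.5 261.6] [31.4 51.3] 5.18
full_bar_mid 0.64 [169. 318.] 4669 world [619.1 183.4] [31.3 99.7] 5.34
course_a 0.93 [132. 395.] 6380 world [675.4 223.4] [ 29.6 147.9] 5.53
course_a 0.91 [130. 359.] 6701 world [645.3 220.2] [ 29.5 147.4] 5.51
[301.19000461 249.22867188]
20 ++++++++++++++++++++++++++++++++++++++++++++++++++++++++++++++++++++++
12 ++++++++++.................++##+.............................++##++...
4 +++++++++++++++.......................................................
-4 +++++++++++++++............++++++++++++++################+############
-12 ++++++++++++++++++.........+#############################.############
-20 +++++++++++++++++++++......+#############################.############
-28 ++++++++++++++++++++++....+#############################+.############
-36 +++++++++++++++++++++++...++############################++############
-44 ++++++++++++++++++++++++...+############################+.############
-52 +++++++++++++++++++++++++..+############################++############
-60 ++++++++++++++++
[... 414 characters left out ...]
##++############
-108 +++++++++++++++++++++++++++#############################++############
-116 +++++++++++++++++++++++++++#############################++############
-124 ...++++++++++++++++++++++++#############################+.############
-132 ...........................#############################++############
-140 ...........................#############################++############
-148 ...........................+##############............................
-156 ............................++++++++++++++...........................+
-164 .....................................................................+
-172 ......................................................................
```

Both bars are flush with the second course, leaving about 8 mm lengthwise slack. Now I'll push from the open end toward the end fence.

```bash
python3 - <<'E'
from h import *
plan(.6255,.1120,-.0035,.0962)
E
```

```text
plan x,y,z cm [-3.42 -0.05 14.14] yaw -0.16 now [0.6232 0.1461 0.1379] j [0.23 0.56 0.29 1.31 0.   1.71] t 37.1 F [ 0.4  0.3 -0.3]
```

Call:
move_arm(
  motion=[
    {"x":-3.4,"y":-0.1,"z":2,"yaw":0},
    {"x":-3.4,"y":-0.1,"z":6,"yaw":0},
    {"x":-3.4,"y":-0.1,"z":9,"yaw":0},
    {"x":-3.4,"y":-0.1,"z":11.5,"yaw":0},
    {"x":-3.4,"y":-0.1,"z":13,"yaw":0},
    {"x":-3.4,"y":-0.1,"z":13.8,"yaw":0},
    {"x":-3.4,"y":-0.1,"z":14,"yaw":0},
    {"x":-3.4,"y":-0.1,"z":14,"yaw":0},
  ],
)

```text
clock: 38.1
eef_pos: [0.6272, 0.1118, 0.0003]
tool_rot: [0.674, 0.739, 0.001, 0.0]
ft_force: [0.2, 0.1, -0.3]
grip_width: 0.0001
grasp_force: 0.0
```

Call:
move_arm(
  motion=[
    {"x":0.4,"y":0,"z":0,"yaw":0},
    {"x":0.8,"y":0,"z":0,"yaw":0},
    {"x":1.0,"y":0,"z":0,"yaw":0},
    {"x":1.2,"y":0,"z":0,"yaw":0},
  ],
)

```text
clock: 38.6
eef_pos: [0.6254, 0.1238, -0.0004]
tool_rot: [0.674, 0.739, 0.0, 0.0]
ft_force: [0.2, -0.5, -0.1]
grip_width: -0.0001
grasp_force: 0.0
```

Call:
move_arm(
  motion=[
    {"x":0.2,"y":0,"z":0,"yaw":0},
    {"x":0.4,"y":0,"z":0,"yaw":0},
    {"x":0.6,"y":0,"z":0,"yaw":0},
  ],
)

```text
clock: 38.98
eef_pos: [0.6248, 0.1296, -0.0005]
tool_rot: [0.674, 0.739, -0.0, -0.0]
ft_force: [0.1, -0.2, -0.4]
grip_width: -0.0003
grasp_force: 0.0
```

Call:
move_arm(
  motion=[
    {"x":0.2,"y":0,"z":0,"yaw":0},
    {"x":0.4,"y":0,"z":0,"yaw":0},
    {"x":0.6,"y":0,"z":0,"yaw":0},
  ],
)

```text
clock: 39.35
eef_pos: [0.6243, 0.1352, -0.0005]
tool_rot: [0.674, 0.739, -0.0, 0.0]
ft_force: [0.6, -1.1, 0.5]
grip_width: -0.0003
grasp_force: 1.0
```

```bash
python3 look.py w22; python3 - <<'E'
from h import *
im=cv2.imread("pics/w22.png").max(2)
for r in range(220,310,6):print(r,"".join("#" if v<45 else ("+" if v<80 else ".") for v in im[r][230:480:4]))
E
```

```text
[ 6.242e-01  1.356e-01 -6.000e-04]
half_bar_mid 0.66 [ 30. 315.] 4882 world [612.2 254. ] [32.6 27.7] 5.05
full_bar_mid 0.8 [177. 317.] 17879 world [618.1 187.7] [ 32.7 106.3] 5.59
full_bar_mid 0.4 [476.  39.] 126 world [ 365.1 -103.2] [43.  14.8] 29.21
course_a 0.85 [141. 392.] 20993 world [648.2 208. ] [ 31.7 131.4] 5.28
course_a 0.68 [143. 462.] 18222 world [680.5 213.6] [ 31.4 137.2] 5.44
220 .............###################+++++++++++++++++.+++++++++++++
226 .............###################++++++++++++++++..+++++++++++++
232 .............###################++++++++++++++++..+++++++++++++
238 .............#####################++++++++++++++..+++++++++++++
244 .............####################+++++++++++++++.++++++++++++++
250 .............#####################++++++++++++++.++++++++++++++
256 .............######################+++++++++++++.++++++++++++++
262 .............#########################++++++++++.###+++++++++++
268 .............###########################+##+###+.####++++++++++
274 .............##################################.+####++++++++++
280 .............##################################.+####++++++++++
286 .............+#################################.####++++++++++.
292 .............+################+............................++..
298 ..............################+............................++..
304 ...................+++##+++................................+...
```

Call:
move_arm(
  motion=[
    {"x":0.15,"y":-0.1,"z":0,"yaw":0},
    {"x":0.3,"y":-0.1,"z":0,"yaw":0},
    {"x":0.4,"y":-0.1,"z":0,"yaw":0},
  ],
)

```text
clock: 39.92
eef_pos: [0.6229, 0.1384, -0.0005]
tool_rot: [0.674, 0.739, -0.001, 0.001]
ft_force: [0.9, -5.3, 0.5]
grip_width: 0.0
grasp_force: 2.9
```

Call:
move_arm(
  motion=[
    {"x":0.1,"y":0,"z":0,"yaw":0},
    {"x":0.2,"y":0,"z":0,"yaw":0},
    {"x":0.3,"y":0,"z":0,"yaw":0},
  ],
)

```text
clock: 40.3
eef_pos: [0.6229, 0.1385, -0.0005]
tool_rot: [0.675, 0.738, -0.002, 0.003]
ft_force: [0.7, -11.6, 1.8]
grip_width: 0.0001
grasp_force: 6.1
```

```bash
python3 look.py w23; python3 - <<'E'
from h import *
im=cv2.imread("pics/w23.png").max(2)
for r in list(range(0,90,6))+list(range(250,310,4)):print(r,"".join("#" if v<45 else ("+" if v<80 else ".") for v in im[r][230:480:4]))
E
```

```text
[ 6.229e-01  1.385e-01 -5.000e-04]
half_bar_mid 0.72 [ 28. 319.] 4848 world [611.7 257.4] [32.1 27.4] 5.02
half_bar_mid 0.69 [174. 315.] 18156 world [617.3 191. ] [ 32.6 106.4] 4.87
full_bar_mid 0.85 [177. 317.] 18291 world [617.3 190.9] [ 32.9 107.1] 4.69
full_bar_mid 0.38 [476.  42.] 83 world [ 367.8 -100.8] [34.2 10.6] 29.13
course_a 0.92 [144. 391.] 21789 world [647.8 209.3] [ 32.3 135.3] 5.3
course_a 0.68 [147. 464.] 18776 world [680.5 214.7] [ 31.5 141.3] 5.23
0 .............+++++++++++++++++++#+++++++++++++++++..+++++++++++
6 .............+++++++++++++++++++#++++++++++++++++++.+++++++++++
12 .............+++++++++++++++++++#++++++++++++++++++.+++++++++++
18 .............+++++++++++++++++++#++++++++++++++++++.+++++++++++
24 ............++++++++++++++++++++#++++++++++++++++++.+++++++++++
30 ............++++++++++++++++++++#++++++++++++++++++.+++++++++++
36 ............++++++++++++++++++++#++++++++++++++++++.+++++++++++
42 ............++++++++++++++++++++#++++++++++++++++++.+++++++++++
48 ............++++++++++++++++++++#++++++++++++++++++.+++++++++++
54 ............+++++++++++++
[... 693 characters left out ...]
++###.+###++++++++++
270 .............###########################+#######.####++++++++++
274 .............###################################.####++++++++++
278 .............+##################################.#####+++++++++
282 .............+##################################.####++++++++++
286 .............+##################################.####++++++++++
290 .............+#################+###############+.####++++++++++
294 .............+################+.###############+.####++++++++++
298 ..............################+.##++++++++++...............++..
302 ...................+++##+++................................++..
306 ...................+++##+++................................++..
```

Call:
move_arm(
  motion=[
    {"x":0.2,"y":0,"z":0,"yaw":0},
    {"x":0.4,"y":0,"z":0,"yaw":0},
    {"x":0.4,"y":0,"z":0,"yaw":0},
  ],
)

```text
clock: 40.88
eef_pos: [0.6229, 0.1385, -0.0004]
tool_rot: [0.676, 0.737, -0.005, 0.005]
ft_force: [2.6, -19.4, 1.6]
grip_width: 0.0001
grasp_force: 9.8
```

Call:
move_arm(
  motion=[
    {"x":-0.6,"y":0,"z":0,"yaw":0},
    {"x":-1.5,"y":0,"z":0,"yaw":0},
    {"x":-2,"y":0,"z":-4,"yaw":0},
    {"x":-1,"y":0,"z":-9,"yaw":0},
    {"x":2,"y":0,"z":-14,"yaw":0},
    {"x":3,"y":0,"z":-14,"yaw":0},
    {"x":3,"y":0,"z":-14,"yaw":0},
    {"x":3,"y":0,"z":-14,"yaw":0},
  ],
)

```text
clock: 41.88
eef_pos: [0.6182, 0.1757, 0.1374]
tool_rot: [0.674, 0.739, -0.002, -0.001]
ft_force: [0.2, -0.7, -0.1]
grip_width: 0.0
grasp_force: 0.0
```

```bash
cat > raster.py <<'E'
from h import *
import sys
M=bot.camera_model("wrist");im=bot.camera("wrist");n=sys.argv[1];cv2.imwrite(f"pics/{n}.png",im);im=im.max(2)
print(bot.get_obs()["eef_pos"],bot.get_obs()["clock"])
a=.096;R=np.array([[np.cos(a),-np.sin(a)],[np.sin(a),np.cos(a)]]);o0=np.array([.62,.29])
xs=np.arange(-40,60,.5);ys=np.arange(20,-170,-.5);X,Y=np.meshgrid(xs,ys);mp=np.zeros(X.shape+(2,),np.float32)
for i in np.ndindex(X.shape):
    w=o0+R@np.array([X[i],Y[i]])/1000;mp[i]=proj("wrist",(w[0],w[1],.0083),M)
g=cv2.remap(im,mp[...,0],mp[...,1],cv2.INTER_LINEAR);np.save(n+".npy",g)
for y in [12,8,6,5,4,3,2,1,0,-1,-2,-3,-4,-5,-6,-8]+list(range(-12,-140,-8))+list(range(-140,-162,-1)):
    print(y,"".join("#" if v<40 else ("+" if v<75 else ("-" if v<110 else ".")) for v in g[int((20-y)*2)][::2]))
E
python3 raster.py w24
```

```text
[0.61830206 0.17543623 0.13739609] 41.925
12 ...............---++--..............................................................----+--.........
8 ..............--++##++--...........................................................++++##++--.......
6 ...............--++++--............................................................+++++++--........
5 ................---+--.............................................................-+++++--.........
4 ..................---................................................................----...........
3 ....................................................................................................
2 ....................................................................................................
1 --........................--........................................................................
0 ---..........------------++++++++++---------...........................--...........................
-1 --.........--+++++++++++++++++++++++++++++++++++++++-------++++++++--++++-..------++++++++----------
-2 -............--++++++++
[... 3914 characters left out ...]
...............................................................-
-156 ...................................................................................................-
-157 ...................................................................................................-
-158 ...................................................................................................-
-159 ...................................................................................................-
-160 ...................................................................................................-
-161 ...................................................................................................-
```

Nearly perfect: the ends are flush and the joint is closed. The full bar's open end is about 1 mm off the second course, so I'll give one press there.

```bash
python3 - <<'E'
from h import *
plan(.5760,.1640,-.0005,.096)
E
```

```text
plan x,y,z cm [-0.74 -4.26 13.81] yaw -0.23 now [0.6183 0.1754 0.1374] j [0.28 0.57 0.3  1.31 0.   1.76] t 41.925 F [-0.2  0.  -0. ]
```

Call:
move_arm(
  motion=[
    {"x":-0.7,"y":-4.3,"z":3,"yaw":0},
    {"x":-0.7,"y":-4.3,"z":6,"yaw":0},
    {"x":-0.7,"y":-4.3,"z":9,"yaw":0},
    {"x":-0.7,"y":-4.3,"z":11.5,"yaw":0},
    {"x":-0.7,"y":-4.3,"z":13,"yaw":0},
    {"x":-0.7,"y":-4.3,"z":13.8,"yaw":0},
    {"x":-0.7,"y":-4.3,"z":13.8,"yaw":0},
    {"x":-0.7,"y":-4.3,"z":13.8,"yaw":0},
  ],
)

```text
clock: 42.92
eef_pos: [0.5782, 0.1655, 0.0025]
tool_rot: [0.674, 0.739, 0.001, 0.0]
ft_force: [-0.3, 0.6, -0.9]
grip_width: 0.0001
grasp_force: 0.0
```

Call:
move_arm(
  motion=[
    {"x":0,"y":0.4,"z":0,"yaw":0},
    {"x":0,"y":0.8,"z":0,"yaw":0},
    {"x":0,"y":1.1,"z":0,"yaw":0},
    {"x":0,"y":1.4,"z":0,"yaw":0},
    {"x":0,"y":1.6,"z":0,"yaw":0},
  ],
)

```text
clock: 43.55
eef_pos: [0.5935, 0.1668, 0.0014]
tool_rot: [0.674, 0.739, -0.0, -0.0]
ft_force: [0.5, 1.4, 0.5]
grip_width: 0.0002
grasp_force: 0.0
```

Call:
move_arm(
  motion=[
    {"x":0,"y":0.1,"z":0,"yaw":0},
    {"x":0,"y":0.2,"z":0,"yaw":0},
    {"x":0,"y":0.3,"z":0,"yaw":0},
    {"x":0,"y":0.3,"z":0,"yaw":0},
  ],
)

```text
clock: 44.05
eef_pos: [0.5947, 0.1667, 0.0012]
tool_rot: [0.674, 0.739, -0.001, -0.001]
ft_force: [-4.8, -1.0, 2.6]
grip_width: -0.0001
grasp_force: 2.8
```

Call:
move_arm(
  motion=[
    {"x":0,"y":0.1,"z":0,"yaw":0},
    {"x":0,"y":0.3,"z":0,"yaw":0},
    {"x":0,"y":0.3,"z":0,"yaw":0},
  ],
)

```text
clock: 44.42
eef_pos: [0.5949, 0.1667, 0.0011]
tool_rot: [0.674, 0.739, -0.003, -0.003]
ft_force: [-11.5, -0.6, 7.7]
grip_width: -0.0005
grasp_force: 6.5
```

Call:
move_arm(
  motion=[
    {"x":0,"y":-0.6,"z":0,"yaw":0},
    {"x":0,"y":-1.4,"z":0,"yaw":0},
    {"x":0,"y":-2,"z":-5,"yaw":0},
    {"x":0.5,"y":0,"z":-10,"yaw":0},
    {"x":1,"y":2.5,"z":-14,"yaw":0},
    {"x":1,"y":2.5,"z":-14,"yaw":0},
    {"x":1,"y":2.5,"z":-14,"yaw":0},
    {"x":1,"y":2.5,"z":-14,"yaw":0},
  ],
)

```text
clock: 45.42
eef_pos: [0.6216, 0.1791, 0.1395]
tool_rot: [0.674, 0.739, -0.002, -0.001]
ft_force: [0.3, -0.2, 0.1]
grip_width: -0.0002
grasp_force: 0.0
```

```bash
python3 raster.py w25; python3 look.py w26
```

```text
[0.62167836 0.1791405  0.13961123] 45.475
12 --.............-------..............................................................-------.........
8 ---...........--++##++-...........................................................-++++##++-........
6 -----..........--+++++-...........................................................-+++++++--........
5 -----...........-++++-.............................................................-+++++--.........
4 ----.............----...............................................................-----...........
3 -----...............................................................................................
2 ------..............................................................................................
1 ------..............................................................................................
0 -------.......------------++++------------..............................-...........................
-1 -------.....--++++++++++++++++++++++++++++++--------------+++++++------++...------++----------------
-2 ------.......-+++++++++
[... 4221 characters left out ...]
..........................................................................-
-159 ...................................................................................................-
-160 ...................................................................................................-
-161 ...................................................................................................-
[0.6219 0.1792 0.1399]
half_bar_mid 0.72 [114. 317.] 2427 world [610.8 263.9] [30.6 50. ] 5.53
full_bar_mid 0.81 [204. 315.] 4393 world [618.5 189.5] [31.1 99.6] 5.07
course_a 0.83 [172. 354.] 6385 world [645.4 217.5] [ 29.7 146.9] 5.37
course_a 0.76 [174. 392.] 5845 world [675.8 220.4] [ 29.2 147.6] 5.85
```

Both bars are tight along the course and flush at both ends, within about 0.5 mm, so I'm handing in.

```bash
python3 -c "
from workcell import bot
print(bot.job_done())"
```

```text
the job is handed in; nothing more can be done
None
```

The third course is laid and the job handed in at about 46 s, with the half bar at the end fence and the full bar butted to it; both sit tight against the second course to within about 0.5 mm by the last wrist picture, though the hand-in returned no verdict.

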